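Pass a film tank through the light-tight darkroom hatch

TASK

Pass the capped steel film tank through the light-tight hatch: stand it upright inside through the open outer door, slide that door fully shut, and only then squeeze and turn the tab latch of the inner door and slide it open, take the tank out on that side and stand it upright in the white tray. The two doors must never be open at the same time; keep the tank upright on the way and leave the other things where they stand.

Things in the scene. Friction and masses are not known exactly. Their poses are not given: they have to be found in the camera images.
- hatch: White tent-shaped metal box fixed to the bench, 390 mm long (x), 276 wide (y), 172 high. Origin: on the bench under its chamber's centre; x along the ridge, away from the robot; outer side at -y, inner at +y. Both slopes fall 40 degrees from level and carry the sliding doors. Beyond x 0.09 is closed roof where open doors park; beyond x 0.28 a divider 165 mm high. All hatch coordinates are in m.
- chamber_floor (a point): Centre of the chamber's floor, where the tank is to stand; axes of the hatch. It is 10 mm above the bench. The chamber is open from x -0.087 to 0.087 and y -0.13 to 0.13 between low side walls.
- ridge (a point): Centre of the fixed ridge bar straight over the chamber's centre: 12 mm wide (y), height 158 to 172 mm above the bench, along the hatch's x. It blocks a vertical gripper: grip the tank inside with the tool leaning about 40 degrees to the open side, fingers closing along the hatch's x. The door slopes start at it.
- inner_sill (a point): Middle of the track along the foot of the inner opening (hatch y 0.138, top 68 mm above the bench, with an 80 mm high steel keeper just beside it at x -0.01); the outer opening has the same track at y -0.138. Lift the tank's foot 90 mm or more above the bench to carry it over.
- outer_door (a joint): Travel of the outer (-y slope) door in m: 0 fully shut, 0.17 fully open; grows as it slides to the hatch's +x. Stays where it is left; sliding takes 3 to 5 N; rigid stop at 0. Starts open at 0.15 to 0.17. Shut means below 0.006: push until the stop is felt. Black plate 185 x 145 mm.
- outer_handle (a point): Top centre of the outer door's aluminium pull: a bar 14 mm thick (along the hatch's x), 80 mm long (up the slope), standing 36 mm out of the door. Door axes: x = opening direction, y up the slope, z = outward normal, leaning 40 degrees from vertical to the hatch's -y. With the door shut it is at hatch x -0.03.
- inner_door (a joint): Travel of the inner (+y slope) door in m: 0 shut (as at the start), 0.17 fully open, sliding to the hatch's +x. The latch bar blocks it until the latch is turned (up to 10 mm of play). Sliding takes 3 to 5 N; stays where it is left. Black plate 185 x 145 mm. Its opening must be about 0.15 for a gripper to pass.
- latch (a joint): Angle of the tab latch on the inner door in rad: 0 locked (start), grows turning counter-clockwise seen from outside looking at the door; stop at 1.0; the door is free above 0.75. Catches block it beyond about 0.1 rad unless both tabs are squeezed in 5 mm or more; past 0.4 they no longer matter. Turning takes about 0.1 N m and it stays where left.
- latch_grip (a point): Point on the latch's axis at grip height, midway between the two tabs, 33 mm out of the inner door's surface; at hatch x -0.02 when the door is shut. z = outward door normal, leaning 40 degrees from vertical to the hatch's +y; at latch angle 0 x is the hatch's x and y points down the slope; x, y turn with the latch. Steel bar and catches lie up to 9 mm above the door: keep fingertips 12 mm clear of the door.
- tab_a_face (a point): Middle of the outer face of one squeeze tab (an aluminium plate 28 mm wide, 8 thick, from 11 to 47 mm above the door); the other is opposite the latch axis. From latch_grip it lies at (0.028 cos 0.45, -0.028 sin 0.45) in that point's x, y. The tabs are 56 mm over their outer faces, 44 squeezed to their stops; springs 3 N out, 8 N in. They may stay gripped while the door is slid.
- tank: Steel film-developing tank 120 mm high: body 68 mm across, black lid 71 across at 64 to 74 mm height, on it a black cylindrical cap 36 mm across from 74 to 120 mm height, by which it is gripped (best 105 mm above its foot). 0.25 to 0.5 kg. Origin: centre of its underside, z up. Starts on the bench on the hatch's outer side.
- tray: White open tray fixed to the bench on the hatch's inner side, 200 x 170 x 30 mm, walls and floor 5 mm. Origin: centre of its underside; x along its 200 mm side.
- graduate: Bystander: clear measuring cylinder, 166 mm high, 42 mm across, foot 60 mm, on the outer side. Origin under its centre.
- beaker: Bystander: pale open beaker 90 mm high, 70 mm across, far on the outer side. Origin under its centre.
- reel: Bystander: steel film reel 90 mm across, 44 mm high, far on the inner side. Origin under its centre.
Mind the look-alikes: they are no part of the job. Leave any pink or turquoise look-alike of the tank alone.

How it is judged:
On the way, in this order (a step that is already met when the one before it is completed fails the run):
1. the tank stands upright in the chamber while the outer door is still open (x of tank in the frame of hatch between -0.06 and 0.06 m and y of tank in the frame of hatch between -0.05 and 0.05 m and z of tank in the frame of hatch below 0.016 m and angle between tank's own z axis and vertical below 0.1 rad and value of joint outer_door above 0.1 m), for 0.2 s.
2. the outer door is fully shut with the tank inside (x of tank in the frame of hatch between -0.06 and 0.06 m and y of tank in the frame of hatch between -0.05 and 0.05 m and z of tank in the frame of hatch below 0.016 m and angle between tank's own z axis and vertical below 0.1 rad and value of joint outer_door below 0.006 m), for 0.2 s.
3. the inner door is slid open with the tank inside and the outer door shut (all of step 2 and value of joint inner_door above 0.1 m), for 0.2 s.
At the end, for the whole second after the job is handed in: The tank stands in the tray (its axis within 70 mm along and 55 mm across of the tray's centre), upright within 0.1 rad, on the tray's floor, at rest and released; the outer door is shut within 6 mm. The inner door may be left open or shut (x of tank in the frame of tray between -0.07 and 0.07 m and y of tank in the frame of tray between -0.055 and 0.055 m and z of tank in the frame of tray below 0.01 m and angle between tank's own z axis and vertical below 0.1 rad and value of joint outer_door below 0.006 m and linear speed of tank below 0.02 m/s); the robot touches nothing.
It fails at once if both doors are open (outer more than 8 mm, inner more than 15 mm) at the same time (value of joint outer_door above 0.008 m and value of joint inner_door above 0.015 m).
It fails at once if the tank is tipped by more than 0.6 rad (angle between tank's own z axis and vertical above 0.6 rad).
It fails at once if the graduate is moved by more than 40 mm or tipped (distance of graduate from where it was at the start of the episode above 0.04 m or angle between graduate's own z axis and vertical above 0.5 rad).
It fails at once if the beaker is moved by more than 40 mm or tipped (distance of beaker from where it was at the start of the episode above 0.04 m or angle between beaker's own z axis and vertical above 0.5 rad).
It fails at once if the reel is moved by more than 40 mm or tipped (distance of reel from where it was at the start of the episode above 0.04 m or angle between reel's own z axis and vertical above 0.5 rad).
It also fails if it takes over 72 s, if anything falls off the work surface, if the arm or the gripper's body presses on something with over 40 N, if the wrist force passes 120 N, or if a joint passes its speed limit or range.

ROBOT

A 6-joint arm with a two-finger parallel gripper is mounted at the origin on the work surface. World frame = base frame: x ahead of the robot, y to its left, z up, the work surface at z = 0. Lengths are in m, angles in rad, forces in N, time in s.
With the tool pointing down it reaches from about 0.3 to 0.75 m from the base axis. Payload 8.5 kg.
Tool frame: the origin (TCP) lies at the very end of the fingers, on their centre line; the grasp point (between the pads) lies 19 mm behind it; y points along the fingers, x is the direction in which the jaws open and shut, and the axes are right-handed (so a half turn about y gives the same grasp; the last joint's range is limited). The gripper opens to 88 mm and grips with 3 to 60 N. Pads are 18 mm wide; open, the fingers measure 123 mm over their backs; the gripper's body (75 mm by 187 mm) begins 45 mm behind the grasp point.
Start: joints at [0.964, 0.381, 1.297, -0, 1.464, -0.215], TCP at [0.21, 0.508, 0.239] pointing down, gripper open.
Joint ranges: [-3.11, 3.11], [-0.89, 2.33], [0.22, 2.48], [-1.42, 4.56], [0.17, 2.85], [-2.88, 2.88]. Speed limits (rad/s): [2.39, 2.39, 3.14, 3.14, 3.14, 3.14].

INTERFACE

Orientations are given as [roll, pitch, yaw] about the fixed x, y, z axes, in that order (R = Rz(yaw) Ry(pitch) Rx(roll)).
In Python, from cell import readout, cams, ticket, models gives the robot as it stands. The module is installed in compiled form; this text tells all that it offers.
- The arm moves only by the tool move_arm, never from a script. Its argument "plan" is a list of rows, each a list of 7 numbers: the shift along the tool's x, y, z in units of 50 mm (1.0 is 50 mm), then the turn, a rotation vector about the tool's x, y, z in rad, then the closure, from 0 (fully open) to 1 (shut). In form: [[dx, dy, dz, ax, ay, az, claw], ...]. A call has 1 to 20 rows; each row shifts and turns the pose as measured when the row begins, along the tool's axes as they then stand; what a row does not reach is not made up. A row lasts 1/10 s, in which the tool goes at most 50 mm and 8.59 degrees, less where a joint would pass 70% of its speed; a pose out of reach is approached as far as the arm can. A call is refused whole if a number of a shift passes 1 or a number of a turn 0.15, either way. A call with a gripper value outside its range is refused whole. The fingers move at their own pace and stop on an object; "newtons" is the grip in N (left out, the last holds). Time passes only in rows, so rows that do not move let the fingers close. It gives the time, the measured TCP pose, the force and the opening at its end, in the units of the state.
- readout.get_state(): the state, without advancing time (a new reading comes with each control period).
- cams.snapshot(name): name is "scene" or "top" or "wrist"; returns a dict with "pixels" (400x640x3 uint8, red, green, blue), "range_z" (400x640 float32, m along the optical axis (not along the pixel's ray), 0 where there is no reading), "camera_matrix" (3x3 intrinsics, pixels), "view" (4x4, takes a point from world to camera coordinates). Camera axes: x right, y up, looking along -z (the intrinsics and any distortion apply to the point x, -y, -z); pixel columns grow to the right and rows downward; lengths in m; the calibration is good to about 2 mm. A picture is of the moment at which its call begins.
- ticket.close_job(): hands the job in, once; it reports no verdict.
Trained networks look in a picture, given as the dict that the camera call returned (one of the last four; its "shot" number tells which), for a name from the list of things; names that differ only in an ending like _2 or _b are one class to them, and where a whole thing is asked for, a point or a joint stands for the part that bears it (a point fixed in the world has none). Each returns a list of dicts, best first, with "score" (0 to 1); they miss things now and then, are a little off and sometimes report something else, mostly with a low value. They report only what shows in the picture. A call takes as long as a camera call. They do not tell look-alikes from the thing itself.
- models.cut_out(picture, query): "mask" (400x640 bool, what is visible of it).
- models.place_of(picture, query): "position" ([x, y, z] in m, in world coordinates, good to about 4 mm: a listed point, or the origin of a listed thing).
The state is a dict: "time_s": time; "joints": joint angles; "dq": joint speeds; "tau": joint torques, N m; "position": TCP position; "ee_rot": TCP orientation; "force": force on the tool from outside, world axes, zero at the start; "moment": the same for the moment, N m; "width": opening from 0.0 (shut) to 1.0 (fully open).
Only numpy, scipy, OpenCV 4.12 (cv2) and the standard library are available. Lean on these libraries where they do the work, as an engineer would, in place of code of your own. Each camera call takes 0.05 s, during which the arm holds its last target.

## Working session

There is one attempt and no reset: what is moved stays moved. The work goes in short steps, Python scripts to look and compute and a tool call to move; the robot and the scene stay as the last step left them, time stands still between calls to the robot, and variables do not carry over. Pictures are saved under pics/ and viewed, and the job is handed in when it is done.

Besides the shell and the picture viewer there is one more tool, called after "Request:" as a command line: name --pt "numbers of a row" for each row, then --argument value for the rest. move_arm: Moves the arm, as the interface text tells. Its arguments: {"type":"object","properties":{"plan":{"type":"array"},"newtons":{"type":"number"}},"required":["plan"]}

```bash
mkdir -p pics; cat > h.py <<'E'
import numpy as np, cv2
from scipy.spatial.transform import Rotation as R
from cell import readout, cams, ticket, models
def snap(n,f=None):
    p=cams.snapshot(n)
    if f: cv2.imwrite('pics/'+f,p['pixels'][:,:,::-1])
    return p
def world(p,u,v):
    z=p['range_z'][int(v),int(u)];K=p['camera_matrix']
    c=np.array([(u-K[0,2])/K[0,0]*z,-(v-K[1,2])/K[1,1]*z,-z,1])
    return (np.linalg.inv(p['view'])@c)[:3]
def pix(p,X):
    c=p['view']@np.r_[X,1];K=p['camera_matrix']
    return K[0,0]*c[0]/-c[2]+K[0,2],K[1,1]*-c[1]/-c[2]+K[1,2]
E
python3 - <<'E'
from h import *
s=readout.get_state();print(s)
for n in ['scene','top']:
    p=snap(n,n+'0.png');print(n)
    for q in ['tank','hatch','chamber_floor','ridge','inner_sill','outer_handle','latch_grip','tab_a_face','tray','graduate','beaker','reel']:
        for r in models.place_of(p,q)[:4]: print(q,round(r['score'],2),np.round(r['position'],3),np.round(pix(p,r['position'])))
E
```

```text
{'time_s': 0.0, 'joints': array([ 9.63684095e-01,  3.81171543e-01,  1.29822227e+00, -2.37673155e-05,
        1.46357366e+00, -2.15282729e-01]), 'dq': array([-3.29629760e-04,  3.18585984e-03, -4.37317720e-04, -4.91941825e-05,
        6.83035013e-04,  2.07273584e-03]), 'tau': array([-5.65169501e-05, -4.37946367e+01, -2.24547672e+01,  7.12859980e-02,
        3.54385818e-02, -1.05267939e-04]), 'position': array([0.2098778 , 0.50809369, 0.23816387]), 'ee_rot': array([-1.57052571e+00,  1.34813685e-03,  1.17896957e+00]), 'force': array([ 0.11833854, -0.07475345,  0.34536383]), 'moment': array([ 0.01508154, -0.00225246, -0.01245203]), 'width': 0.9979211951205414}
scene
tank 0.9 [ 0.508 -0.441  0.   ] [175. 294.]
tank 0.83 [ 0.406 -0.482 -0.001] [141. 274.]
tank 0.71 [ 0.44  -0.317  0.002] [212. 252.]
tank 0.68 [ 0.323 -0.407  0.   ] [159. 240.]
hatch 0.74 [ 0.586 -0.287  0.002] [251. 284.]
hatch 0.55 [ 0.736 -0.269  0.001] [293. 326.]
chamber_floor 0.89 [ 0.505 -0.007  0.008] [328. 216.]
ridge 0.76 [ 0.509 -0.01   0.162] [329. 171.]
inner_sill 0.91 [0.519 0.127 0.068] [371. 183.]
outer_handl
[... 661 characters left out ...]
0.318 -0.272 -0.003] [380. 276.]
tank 0.61 [ 0.44  -0.322 -0.003] [395. 240.]
hatch 0.88 [ 0.506 -0.01   0.002] [304. 219.]
hatch 0.32 [0.518 0.127 0.073] [262. 213.]
chamber_floor 0.71 [ 0.509 -0.007  0.013] [303. 218.]
ridge 0.77 [ 0.508 -0.015  0.162] [304. 213.]
inner_sill 0.96 [0.517 0.129 0.071] [261. 213.]
inner_sill 0.71 [ 0.624 -0.119  0.146] [338. 178.]
outer_handle 0.81 [ 0.628 -0.118  0.144] [338. 177.]
latch_grip 0.59 [0.494 0.086 0.142] [272. 218.]
tab_a_face 0.41 [0.519 0.076 0.151] [275. 210.]
tray 0.73 [ 0.523  0.354 -0.   ] [198. 213.]
graduate 0.87 [ 0.589 -0.289 -0.002] [385. 197.]
beaker 0.61 [ 0.736 -0.266 -0.003] [378. 155.]
reel 0.97 [ 0.744  0.305 -0.   ] [215. 151.]
```

```bash
python3 - <<'E'
import cv2
a=cv2.imread('pics/scene0.png');t=cv2.imread('pics/top0.png')
cv2.imwrite('pics/sc1.png',cv2.resize(a[140:370,100:520],(800,438),interpolation=cv2.INTER_CUBIC))
cv2.imwrite('pics/tc1.png',cv2.resize(t[120:310,160:460],(800,507),interpolation=cv2.INTER_CUBIC))
E
```

```text
(no output)
```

View pics/sc1.png

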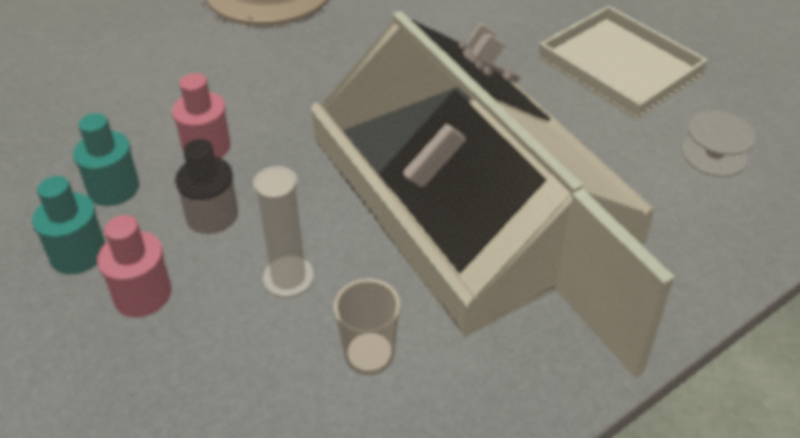

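View pics/tc1.png

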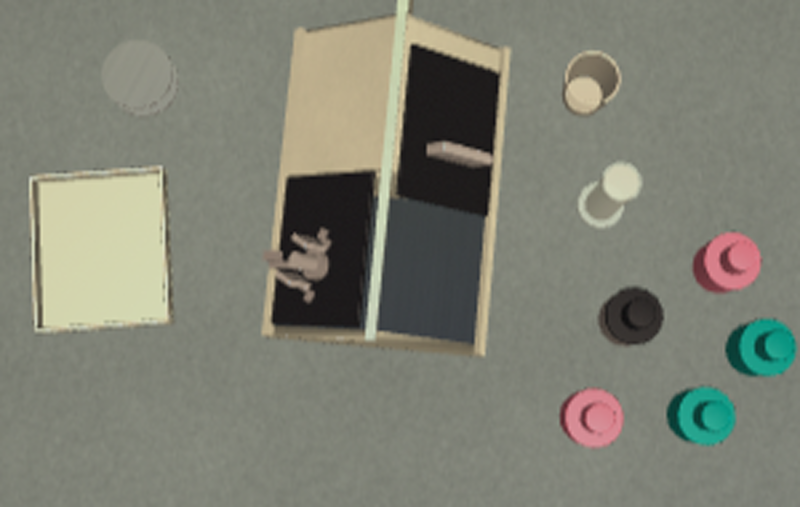

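Candidates: pink at scene (205,200 full) and (172,285), turquoise at (155,225) and (137,258), and the steel tank with black lid at (208,240), top view (397,238). I choose the steel/black one at about (0.44, -0.32). Next I check it in a close crop and fit the hatch geometry.

```bash
python3 - <<'E'
from h import *
p=snap('top')
q=snap('scene')
def cloud(p):
    z=p['range_z'];K=p['camera_matrix'];v,u=np.mgrid[:400,:640]
    c=np.stack([(u-K[0,2])/K[0,0]*z,-(v-K[1,2])/K[1,1]*z,-z,np.ones_like(z)],-1)
    w=(c@np.linalg.inv(p['view']).T)[...,:3]; w[z==0]=np.nan; return w
from scipy.stats import linregress
for pp in (p,q):
    w=cloud(pp).reshape(-1,3)
    m=(w[:,2]>.16)&(w[:,2]<.18)&(abs(w[:,1]+.02)<.05)&(w[:,0]>.4)&(w[:,0]<.77)
    r=w[m];l=linregress(r[:,0],r[:,1]);print('ridge',len(r),np.arctan(l.slope),l.intercept+l.slope*.507,r[:,0].min(),r[:,0].max(),np.median(r[:,2]))
yaw=-.085;c,s=np.cos(yaw),np.sin(yaw);Rm=np.array([[c,-s],[s,c]])
for pp,n in ((p,'top'),(q,'scene')):
    w=cloud(pp).reshape(-1,3);h=w.copy();h[:,:2]=(w[:,:2]-[.507,-.010])@Rm
    for side in (-1,1):
      print(n,side)
      for x0 in (-.105,-.095,-.08,0,.05,.07,.09,.1,.16,.2,.22,.24,.27):
        m=(abs(h[:,0]-x0)<.006)
        o=[]
        for y0 in (.02,.04,.07,.1,.12,.138):
            mm=m&(abs(h[:,1]*side-y0)<.005);o.append(round(float(np.median(h[mm,2])),3) if mm.sum()>0 else None)
        print(x0,o)
    b=(w[:,2]>.116)&(w[:,2]<.126)&(np.hypot(w[:,0]-.44,w[:,1]+.32)<.03);print('cap',b.sum(),w[b].mean(0),w[b].min(0),w[b].max(0))
cv2.imwrite('pics/tankc.png',cv2.resize(q['pixels'][210:280,170:270,::-1],(600,420)))
for m in models.cut_out(p,'tray')[:1]:
    ww=cloud(p)[m['mask']];ww=ww[~np.isnan(ww[:,0])];ww=ww[ww[:,2]<.04]
    r=cv2.minAreaRect((ww[:,:2]*1000).astype(np.float32));print('tray',r)
E
```

```text
ridge 747 -0.1171428938771766 -0.003532090899509975 0.4028282880004541 0.7697378612176231 0.16928514065516675
ridge 1282 -0.10865550292937111 -0.009032191020682381 0.4015477617227612 0.7699011453026621 0.16921425912959887
top -1
-0.105 [0.07, 0.04, 0.024, 0.008, 0.008, 0.002]
-0.095 [0.145, 0.128, 0.104, 0.076, 0.064, 0.001]
-0.08 [0.01, 0.011, 0.008, 0.014, 0.012, -0.001]
0 [0.011, 0.01, 0.011, 0.01, 0.033, 0.001]
0.05 [0.012, 0.01, 0.011, 0.008, 0.011, 0.004]
0.07 [0.154, 0.075, 0.017, 0.014, 0.064, 0.001]
0.09 [0.152, 0.138, 0.113, 0.089, 0.072, 0.0]
0.1 [0.158, 0.14, 0.115, 0.089, 0.071, 0.0]
0.16 [0.159, 0.14, 0.113, 0.09, 0.072, -0.001]
0.2 [0.157, 0.139, 0.114, 0.087, 0.074, -0.002]
0.22 [0.154, 0.14, 0.114, 0.091, 0.07, -0.001]
0.24 [0.157, 0.139, 0.113, 0.089, 0.07, 0.001]
0.27 [0.147, 0.128, 0.102, 0.078, 0.065, 0.0]
top 1
-0.105 [0.07, 0.038, 0.046, 0.052, 0.019, 0.025]
-0.095 [0.152, 0.134, 0.109, 0.08, 0.063, 0.063]
-0.08 [0.157, 0.143, 0.12, 0.097, 0.079, 0.068]
0 [0.154, 0.144, 0.143, 0.128, 0.081, 0.076]
0.05 [0.161, 0.147, 0.122, 0.097, 0.079, 0.063]
0.07 [0.159, 0.1
[... 1244 characters left out ...]
one]
0 [0.162, 0.146, 0.143, 0.127, 0.079, 0.071]
0.05 [0.163, 0.146, 0.123, 0.097, 0.079, 0.065]
0.07 [0.162, 0.147, 0.122, 0.096, 0.08, 0.064]
0.09 [0.162, 0.144, 0.119, 0.094, 0.076, 0.066]
0.1 [0.161, 0.136, 0.11, 0.085, 0.07, 0.065]
0.16 [None, 0.135, 0.111, 0.086, 0.069, 0.066]
0.2 [None, 0.136, 0.11, 0.086, 0.068, 0.066]
0.22 [None, 0.138, 0.11, 0.086, 0.065, -0.745]
0.24 [None, 0.135, 0.111, 0.084, 0.068, -0.34]
0.27 [0.152, 0.136, 0.111, 0.086, 0.071, 0.065]
cap 141 [ 0.44341996 -0.32065816  0.12055918] [ 0.42374196 -0.33725384  0.11604689] [ 0.4587712  -0.30331788  0.12527383]
tray ((526.7490844726562, 351.6854248046875), (210.38778686523438, 171.29090881347656), 5.132108211517334)
```

View pics/tankc.png

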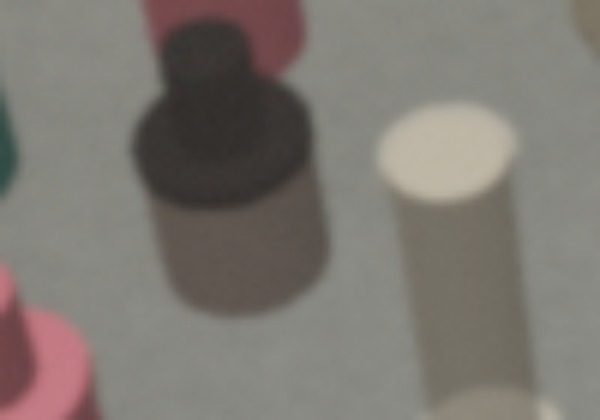

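```bash
cat >> h.py <<'E'
def cloud(p):
    z=p['range_z'];K=p['camera_matrix'];v,u=np.mgrid[:400,:640]
    c=np.stack([(u-K[0,2])/K[0,0]*z,-(v-K[1,2])/K[1,1]*z,-z,np.ones_like(z)],-1)
    w=(c@np.linalg.inv(p['view']).T)[...,:3]; w[z==0]=np.nan; return w
E
python3 - <<'E'
from h import *
for n in ('top','scene'):
    p=snap(n);w=cloud(p).reshape(-1,3)
    m=(w[:,2]>.1665)&(w[:,2]<.178)&(abs(w[:,1]+.02)<.06)&(w[:,0]>.4)&(w[:,0]<.78)
    r=w[m];X=[];Y=[]
    for x0 in np.arange(.42,.77,.02):
        k=r[abs(r[:,0]-x0)<.01]
        if len(k)>4: X.append(k[:,0].mean());Y.append((k[:,1].min()+k[:,1].max())/2)
    f=np.polyfit(X,Y,1);print(n,np.arctan(f[0]),np.polyval(f,.507),np.round(np.array(Y)-np.polyval(f,X),4))
    # gable/near end: points
    for q in ['latch_grip','outer_handle','inner_sill','chamber_floor','ridge','tray','tank']:
        print(q,[(round(a['score'],2),np.round(a['position'],4)) for a in models.place_of(p,q)[:4]])
p=snap('wrist','w0.png');print(np.round(np.linalg.inv(p['view']),3),p['camera_matrix'])
E
```

```text
top -0.11033376594499279 -0.006744442939086007 [-0.0033  0.0051  0.0032 -0.0016  0.0069  0.0003  0.0075  0.0023  0.0018
 -0.0035 -0.0225 -0.0234  0.0042  0.0006  0.0061  0.0069  0.0018  0.0074]
latch_grip [(0.75, array([ 0.5882, -0.2911, -0.0011])), (0.74, array([0.5183, 0.1313, 0.0697])), (0.57, array([0.4899, 0.0875, 0.1389])), (0.19, array([ 0.5072, -0.0067,  0.0109]))]
outer_handle [(0.59, array([ 0.6253, -0.1182,  0.1468])), (0.32, array([0.5169, 0.1302, 0.0682]))]
inner_sill [(0.91, array([0.516 , 0.1293, 0.0708])), (0.34, array([0.5188, 0.0755, 0.1499]))]
chamber_floor [(0.78, array([ 0.5088, -0.0058,  0.0106])), (0.28, array([ 0.6251, -0.1179,  0.1444]))]
ridge [(0.79, array([ 0.51  , -0.0121,  0.1641]))]
tray [(0.96, array([ 0.5193,  0.3488, -0.0018]))]
tank [(0.91, array([ 3.156e-01, -2.707e-01, -3.000e-04])), (0.88, array([ 4.390e-01, -3.177e-01,  1.000e-04])), (0.85, array([ 0.5087, -0.4464, -0.0053])), (0.65, array([ 0.3167, -0.4062,  0.0007]))]
scene -0.09656551508340107 -0.01044938443414218 [-0.0006  0.0001  0.0055  0.0014  0.0018  0.0018  0.0014  0.0029  0.0038
  0.00
[... 214 characters left out ...]
.1295, 0.0632]))]
chamber_floor [(0.7, array([ 0.5037, -0.0047,  0.0111]))]
ridge [(0.82, array([ 0.5079, -0.0112,  0.1631]))]
tray [(0.72, array([0.5162, 0.0741, 0.1465])), (0.67, array([0.5236, 0.3478, 0.0032])), (0.59, array([ 0.507 , -0.0121,  0.1666]))]
tank [(0.84, array([ 0.3242, -0.4037,  0.0015])), (0.8, array([ 0.5106, -0.4431,  0.0026])), (0.78, array([ 4.414e-01, -3.182e-01,  2.000e-04])), (0.75, array([ 0.4022, -0.4807,  0.0017]))]
[[ 0.383 -0.889 -0.252  0.145]
 [ 0.924  0.368  0.106  0.536]
 [-0.002 -0.274  0.962  0.383]
 [ 0.     0.     0.     1.   ]] [[349.97253524   0.         319.54532232]
 [  0.         349.97253524 202.83401146]
 [  0.           0.           1.        ]]
```

```bash
python3 - <<'E'
from h import *
from scipy.optimize import least_squares
for n in ('top','scene'):
    p=snap(n);w=cloud(p).reshape(-1,3)
    m=(w[:,2]>.164)&(w[:,2]<.176)&(abs(w[:,1]+.02-0*w[:,0])<.06)&(w[:,0]>.4)&(w[:,0]<.86)
    r=w[m]
    for it in range(3):
        s=least_squares(lambda a:r[:,1]-a[0]-a[1]*(r[:,0]-.507),[-.01,-.09],loss='soft_l1',f_scale=.003).x
        r=r[abs(r[:,1]-s[0]-s[1]*(r[:,0]-.507))<.014]
    print(n,'ridge',s,len(r))
    # inner sill top-edge / roof outlines: inner roof low edge: points z .06-.07 near y .13
    m=(w[:,2]>.055)&(w[:,2]<.075)&(w[:,1]>.08)&(w[:,1]<.16)&(w[:,0]>.42)&(w[:,0]<.8)
    r=w[m];s=least_squares(lambda a:r[:,1]-a[0]-a[1]*(r[:,0]-.507),[.13,-.09],loss='soft_l1',f_scale=.003).x;print('inner sill',s,len(r))
    m=(w[:,2]>.055)&(w[:,2]<.068)&(w[:,1]<-.08)&(w[:,1]>-.2)&(w[:,0]>.42)&(w[:,0]<.8)
    r=w[m];s=least_squares(lambda a:r[:,1]-a[0]-a[1]*(r[:,0]-.507),[-.15,-.09],loss='soft_l1',f_scale=.003).x;print('outer sill',s,len(r))
    # planes of doors/roof
    for sg,nm,x in ((1,'innerroof',(.62,.76)),(-1,'outerdoor',(.62,.72)),(1,'innerdoor',(.43,.58))):
        m=(w[:,2]>.08)&(w[:,2]<.15)&(w[:,0]>x[0])&(w[:,0]<x[1])&(sg*(w[:,1]+.02)>0.01)&(sg*(w[:,1]+.02)<.14)
        r=w[m];s=least_squares(lambda a:r[:,2]-a[0]-a[1]*(r[:,0]-.507)-a[2]*(r[:,1]+.01),[.16,0,-.84*sg],loss='soft_l1',f_scale=.002).x
        print(nm,np.round(s,4),'yaw',np.arctan2(s[1],s[2]) ,'slope',np.degrees(np.arctan(np.hypot(s[1],s[2]))),len(r))
E
```

```text
top ridge [-0.00683292 -0.07896131] 514
inner sill [ 0.12269266 -0.10123078] 675
outer sill [-0.13844419 -0.07748694] 331
innerroof [ 0.1669 -0.0622 -0.8146] yaw -3.0654272725468235 slope 39.248847968523805 1017
outerdoor [0.181  0.0062 0.7899] yaw 0.007888059798896221 slope 38.30668909205531 725
innerdoor [ 0.1776 -0.0664 -0.7886] yaw -3.0575408173597918 slope 38.358812501306815 1117
scene ridge [-0.01117951 -0.07587773] 1051
inner sill [ 0.12214898 -0.09622214] 476
outer sill [-0.14388006 -0.05373464] 932
innerroof [ 0.1688 -0.0676 -0.8374] yaw -3.0610916908554247 slope 40.034646665221196 458
outerdoor [0.1836 0.0141 0.8075] yaw 0.017408153388908006 slope 38.92410011170648 1963
innerdoor [ 0.1752 -0.1345 -0.6936] yaw -2.9500330258898293 slope 35.24077116876142 574
```

```bash
cat >> h.py <<'E'
YAW=-.077; H0=np.array([.507,-.009,0.])
RH=R.from_euler('z',YAW).as_matrix()
def hw(x,y,z): return H0+RH@np.array([x,y,z])
def wh(p): return RH.T@(np.asarray(p)-H0)
def lean(deg,side,spin=0,frame=None):
    # side -1: tool body leans to hatch -y. spin: about outward tool axis
    t=np.radians(deg); y=np.array([0,-side*np.sin(t),-np.cos(t)]); x=np.array([1.,0,0])
    M=np.stack([x,y,np.cross(x,y)],1)
    return (RH if frame is None else frame)@M@R.from_rotvec([0,-spin,0]).as_matrix()
def cur():
    s=readout.get_state(); return s['position'],R.from_euler('xyz',s['ee_rot']).as_matrix(),s
def rows(wps,claw,mx=.9,ma=.14,start=None):
    """wps: list of (tcp,Rmat)"""
    p,Rm,_=cur()
    out=[]
    for tp,tr in wps:
        d=tp-p; rv=R.from_matrix(Rm.T@tr).as_rotvec()
        n=int(max(1,np.ceil(np.linalg.norm(d)/.05/mx),np.ceil(np.linalg.norm(rv)/ma)))
        for i in range(n):
            Ri=Rm@R.from_rotvec(rv*i/n).as_matrix()
            out.append(list(np.round(Ri.T@(d/n)/.05,2))+list(np.round(rv/n,3))+[claw])
        p,Rm=tp,tr
    print(len(out),'rows'); print('['+',\n'.join('['+','.join('%g'%(v+0) for v in r)+']' for r in out)+']')
def err(tp,tr):
    p,Rm,s=cur(); print('err tool mm',np.round(Rm.T@(tp-p)*1000,1),'rot',np.round(R.from_matrix(Rm.T@tr).as_rotvec(),3),'joints',np.round(s['joints'],2),'F',np.round(s['force'],1),'w',round(s['width']*88,1),'t',s['time_s'])
E
cat > t.py <<'E'
from h import *
L=lean(41,-1); a=L[:,1]
G=np.array([.442,-.319,.109])+.016*a
PRE=G-.11*a
E
python3 - <<'E'
from t import *
M=R.from_euler('xyz',[-np.pi/2,0,.4]).as_matrix()
rows([(np.array([.40,.22,.33]),M),(np.array([.42,-.15,.34]),lean(20,-1)),(PRE,L)],0)
print(PRE,G)
E
```

```text
24 rows
[[-0.48,-0.23,-0.71,0,0.097,0,0],
[-0.41,-0.23,-0.76,0,0.097,0,0],
[-0.34,-0.23,-0.79,0,0.097,0,0],
[-0.26,-0.23,-0.82,0,0.097,0,0],
[-0.18,-0.23,-0.84,0,0.097,0,0],
[-0.09,-0.23,-0.86,0,0.097,0,0],
[-0.01,-0.23,-0.86,0,0.097,0,0],
[0.07,-0.23,-0.86,0,0.097,0,0],
[-0.28,-0.02,-0.77,0.038,0.052,-0.009,0],
[-0.24,-0.05,-0.79,0.038,0.052,-0.009,0],
[-0.2,-0.09,-0.8,0.038,0.052,-0.009,0],
[-0.15,-0.12,-0.8,0.038,0.052,-0.009,0],
[-0.11,-0.15,-0.8,0.038,0.052,-0.009,0],
[-0.07,-0.18,-0.8,0.038,0.052,-0.009,0],
[-0.02,-0.21,-0.8,0.038,0.052,-0.009,0],
[0.02,-0.24,-0.79,0.038,0.052,-0.009,0],
[0.06,-0.27,-0.77,0.038,0.052,-0.009,0],
[0.1,0.21,-0.77,0.052,0,0,0],
[0.1,0.17,-0.78,0.052,0,0,0],
[0.1,0.12,-0.79,0.052,0,0,0],
[0.1,0.08,-0.79,0.052,0,0,0],
[0.1,0.04,-0.8,0.052,0,0,0],
[0.1,0,-0.8,0.052,0,0,0],
[0.1,-0.04,-0.8,0.052,0,0,0]]
[ 0.43725614 -0.38048682  0.1799427 ] [ 0.44280747 -0.30853416  0.09692465]
```

Request:
move_arm --pt "-0.48 -0.23 -0.71 0 0.097 0 0" --pt "-0.41 -0.23 -0.76 0 0.097 0 0" --pt "-0.34 -0.23 -0.79 0 0.097 0 0" --pt "-0.26 -0.23 -0.82 0 0.097 0 0" --pt "-0.18 -0.23 -0.84 0 0.097 0 0" --pt "-0.09 -0.23 -0.86 0 0.097 0 0" --pt "-0.01 -0.23 -0.86 0 0.097 0 0" --pt "0.07 -0.23 -0.86 0 0.097 0 0"

```text
time_s: 3.2
position: [0.4001, 0.2117, 0.3327]
ee_rot: [-1.572, 0.001, 0.382]
force: [0.0, 0.6, -0.2]
width: 1.005
```

```bash
python3 - <<'E'
from t import *
M=R.from_euler('xyz',[-np.pi/2,0,.4]).as_matrix()
err(np.array([.40,.22,.33]),M)
rows([(np.array([.42,-.15,.34]),lean(20,-1)),(PRE,L)],0)
E
```

```text
err tool mm [3.  2.7 7.8] rot [ 0.001 -0.018 -0.001] joints [ 0.22  0.15  1.35 -0.    1.64 -0.16] F [ 0.   0.6 -0.2] w 88.4 t 3.2
16 rows
[[-0.26,-0.02,-0.76,0.038,0.05,-0.009,0],
[-0.22,-0.05,-0.77,0.038,0.05,-0.009,0],
[-0.18,-0.08,-0.78,0.038,0.05,-0.009,0],
[-0.14,-0.11,-0.79,0.038,0.05,-0.009,0],
[-0.1,-0.14,-0.79,0.038,0.05,-0.009,0],
[-0.06,-0.17,-0.78,0.038,0.05,-0.009,0],
[-0.02,-0.2,-0.78,0.038,0.05,-0.009,0],
[0.02,-0.23,-0.77,0.038,0.05,-0.009,0],
[0.07,-0.26,-0.76,0.038,0.05,-0.009,0],
[0.1,0.21,-0.77,0.052,0,0,0],
[0.1,0.17,-0.78,0.052,0,0,0],
[0.1,0.12,-0.79,0.052,0,0,0],
[0.1,0.08,-0.79,0.052,0,0,0],
[0.1,0.04,-0.8,0.052,0,0,0],
[0.1,0,-0.8,0.052,0,0,0],
[0.1,-0.04,-0.8,0.052,0,0,0]]
```

Request:
move_arm --pt "-0.26 -0.02 -0.76 0.038 0.05 -0.009 0" --pt "-0.22 -0.05 -0.77 0.038 0.05 -0.009 0" --pt "-0.18 -0.08 -0.78 0.038 0.05 -0.009 0" --pt "-0.14 -0.11 -0.79 0.038 0.05 -0.009 0" --pt "-0.1 -0.14 -0.79 0.038 0.05 -0.009 0" --pt "-0.06 -0.17 -0.78 0.038 0.05 -0.009 0" --pt "-0.02 -0.2 -0.78 0.038 0.05 -0.009 0" --pt "0.02 -0.23 -0.77 0.038 0.05 -0.009 0" --pt "0.07 -0.26 -0.76 0.038 0.05 -0.009 0" --pt "0.1 0.21 -0.77 0.052 0 0 0" --pt "0.1 0.17 -0.78 0.052 0 0 0" --pt "0.1 0.12 -0.79 0.052 0 0 0" --pt "0.1 0.08 -0.79 0.052 0 0 0" --pt "0.1 0.04 -0.8 0.052 0 0 0" --pt "0.1 0 -0.8 0.052 0 0 0" --pt "0.1 -0.04 -0.8 0.052 0 0 0"

```text
time_s: 4.8
position: [0.4314, -0.4069, 0.1771]
ee_rot: [-0.841, -0.018, -0.1]
force: [0.1, -0.9, 1.2]
width: 1.001
```

```bash
python3 - <<'E'
from t import *
err(PRE,L)
p=snap('wrist','w1.png')
w=cloud(p).reshape(-1,3)
b=(w[:,2]>.112)&(w[:,2]<.128)&(np.hypot(w[:,0]-.442,w[:,1]+.319)<.03);print('cap',b.sum(),w[b].mean(0),w[b].min(0),w[b].max(0))
rows([(G-.02*a,L),(G,L)],0)
E
```

```text
err tool mm [ 3.2 15.9 21.9] rot [-0.014 -0.005  0.029] joints [-1.12  0.75  0.99  0.41  2.01 -0.96] F [ 0.1 -0.9  1.2] w 88.1 t 4.8
cap 1776 [ 0.43991111 -0.32242765  0.11810657] [ 0.42249447 -0.33821723  0.11200525] [ 0.45768397 -0.30317262  0.12040955]
4 rows
[[0.01,0.69,0.18,-0.008,-0.004,0.009,0],
[0.02,0.69,0.19,-0.008,-0.004,0.009,0],
[0.02,0.68,0.19,-0.008,-0.004,0.009,0],
[0,0.4,0,0,0,0,0]]
```

View pics/w1.png

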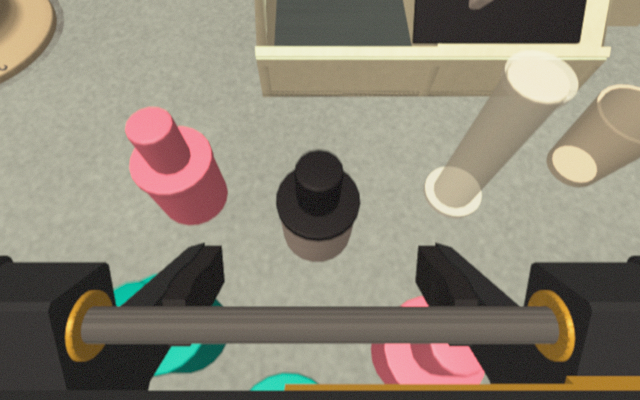

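```bash
sed -i 's/^G=.*/G=np.array([.441,-.3205,.109])+.016*a/' t.py; python3 - <<'E'
from t import *
rows([(G-.04*a,L),(G,L)],0,mx=.6)
E
```

```text
5 rows
[[0.01,0.55,0.18,-0.008,-0.004,0.009,0],
[0.01,0.54,0.18,-0.008,-0.004,0.009,0],
[0.02,0.54,0.19,-0.008,-0.004,0.009,0],
[0,0.4,0,0,0,0,0],
[0,0.4,0,0,0,0,0]]
```

Request:
move_arm --pt "0.01 0.55 0.18 -0.008 -0.004 0.009 0" --pt "0.01 0.54 0.18 -0.008 -0.004 0.009 0" --pt "0.02 0.54 0.19 -0.008 -0.004 0.009 0" --pt "0 0 0 0 0 0 0"

```text
time_s: 5.25
position: [0.4385, -0.3372, 0.1199]
ee_rot: [-0.85, 0.005, -0.081]
force: [-1.1, -0.4, -0.8]
width: 1.004
```

```bash
python3 - <<'E'
from t import *
err(G-.04*a,L)
rows([(G,L)],0,mx=.4)
E
```

```text
err tool mm [ 1.2 -4.7  5.6] rot [-0.006 -0.007 -0.001] joints [-1.05  0.73  1.21  0.39  1.81 -0.99] F [-1.1 -0.4 -0.8] w 88.3 t 5.25
2 rows
[[0.01,0.35,0.05,-0.003,-0.003,0,0],
[0.01,0.35,0.05,-0.003,-0.003,0,0]]
```

Request:
move_arm --pt "0.02 0.3 0.09 -0.003 -0.003 0 0" --pt "0.01 0.3 0.05 -0.003 -0.003 0 0" --pt "0 0 0 0 0 0 0" --pt "0 0 0 0 0 0 0"

```text
time_s: 5.65
position: [0.4425, -0.3143, 0.1028]
ee_rot: [-0.859, -0.001, -0.078]
force: [-0.3, -1.1, -0.5]
width: 1.002
```

```bash
python3 - <<'E'
from t import *
err(G,L)
E
```

```text
err tool mm [-1.   7.2 -0.7] rot [0.004 0.    0.001] joints [-1.02  0.72  1.28  0.4   1.73 -1.  ] F [-0.3 -1.1 -0.5] w 88.1 t 5.65
```

Request:
move_arm --pt "-0.02 0.14 -0.01 0 0 0 0" --pt "0 0 0 0 0 0 0.3" --pt "0 0 0 0 0 0 0.7" --pt "0 0 0 0 0 0 0.8" --pt "0 0 0 0 0 0 0.8" --pt "0 0 0 0 0 0 0.8" --pt "0 0 0 0 0 0 0.8" --newtons 35

```text
time_s: 6.35
position: [0.4418, -0.3127, 0.098]
ee_rot: [-0.862, -0.003, -0.08]
force: [0.0, -0.3, 0.9]
width: 0.48
```

```bash
python3 - <<'E'
from t import *
err(G,L)
E
```

```text
err tool mm [-0.2  2.6  1.3] rot [0.007 0.    0.004] joints [-1.02  0.73  1.29  0.4   1.72 -1.01] F [ 0.  -0.3  0.9] w 42.3 t 6.35
```

Request:
move_arm --pt "0 0 0 0 0 0 0.8" --pt "0 0 0 0 0 0 0.8" --pt "0 0 0 0 0 0 0.8" --pt "0 0 0 0 0 0 0.8"

```text
time_s: 6.75
position: [0.4416, -0.3127, 0.098]
ee_rot: [-0.862, -0.003, -0.08]
force: [-0.7, -0.5, -0.0]
width: 0.396
```

```bash
python3 - <<'E'
from t import *
err(G,L)
p,_,s=cur()
# waypoints in hatch frame for the TCP offset from tank axis foot
off=p-np.array([.441,-.3205,0.]); print('tcp offset',off, 'tank hatch',wh([.441,-.3205,0]))
up=p+[0,0,.10]
def T(x,y,f): return hw(x,y,f)+off
rows([(up,L),(T(-.008,-.17,.10),L),(T(-.008,-.082,.097),L)],.85,mx=.5)
E
```

```text
err tool mm [-0.   2.6  1.3] rot [ 0.007 -0.     0.004] joints [-1.02  0.73  1.29  0.4   1.72 -1.01] F [-0.7 -0.5 -0. ] w 34.9 t 6.75
tcp offset [0.00062716 0.00782372 0.09802053] tank hatch [-0.04184263 -0.31565399  0.        ]
15 rows
[[0,-0.3,0.26,0.001,0,0.001,0.85],
[0,-0.3,0.26,0.001,0,0.001,0.85],
[0,-0.3,0.26,0.001,0,0.001,0.85],
[0,-0.3,0.26,0.001,0,0.001,0.85],
[0,-0.3,0.26,0.001,0,0.001,0.85],
[0.11,0.32,0.37,0,0,0,0.85],
[0.11,0.32,0.37,0,0,0,0.85],
[0.11,0.32,0.37,0,0,0,0.85],
[0.11,0.32,0.37,0,0,0,0.85],
[0.11,0.32,0.37,0,0,0,0.85],
[0.11,0.32,0.37,0,0,0,0.85],
[0,0.3,0.32,0,0,0,0.85],
[0,0.3,0.32,0,0,0,0.85],
[0,0.3,0.32,0,0,0,0.85],
[0,0.3,0.32,0,0,0,0.85]]
```

Request:
move_arm --pt "0 -0.2 0.18 0.001 0 0.001 0.85" --pt "0 -0.3 0.26 0.001 0 0.001 0.85" --pt "0 -0.3 0.26 0.001 0 0.001 0.85" --pt "0 -0.3 0.26 0.001 0 0.001 0.85" --pt "0 -0.3 0.26 0.001 0 0.001 0.85" --pt "0 -0.1 0.09 0 0 0 0.85" --pt "0 0 0 0 0 0 0.85"

```text
time_s: 7.45
position: [0.4415, -0.3117, 0.2038]
ee_rot: [-0.858, 0.002, -0.076]
force: [-0.6, -0.1, -2.9]
width: 0.399
```

```bash
python3 - <<'E'
from t import *
p,_,s=cur();print(p,s['force'],s['width'])
off=np.array([.0006,.0078,.098])
def T(x,y,f): return hw(x,y,f)+off
rows([(T(-.01,-.18,.102),L),(T(-.01,-.082,.097),L)],.85,mx=.5)
snap('scene','s2.png');snap('wrist','w2.png')
im=cv2.imread('pics/s2.png')[120:320,130:450];cv2.imwrite('pics/s2c.png',cv2.resize(im,(800,500)))
E
```

```text
[ 0.44150368 -0.31169523  0.20382758] [-0.62630879 -0.14754569 -2.89937573] 0.39853418446403743
10 rows
[[0.11,0.3,0.33,0,0,0,0.85],
[0.11,0.3,0.33,0,0,0,0.85],
[0.11,0.3,0.33,0,0,0,0.85],
[0.11,0.3,0.33,0,0,0,0.85],
[0.11,0.3,0.33,0,0,0,0.85],
[0.11,0.3,0.33,0,0,0,0.85],
[0,0.34,0.35,0,0,0,0.85],
[0,0.34,0.35,0,0,0,0.85],
[0,0.34,0.35,0,0,0,0.85],
[0,0.34,0.35,0,0,0,0.85]]
```

View pics/s2c.png

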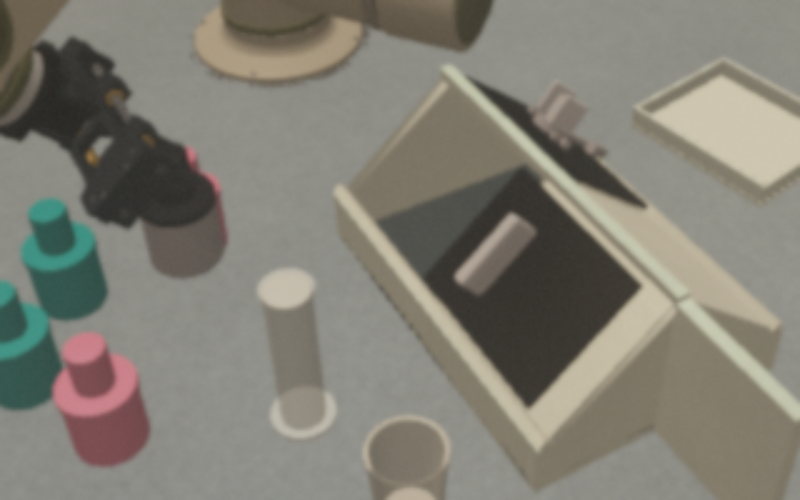

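View pics/w2.png

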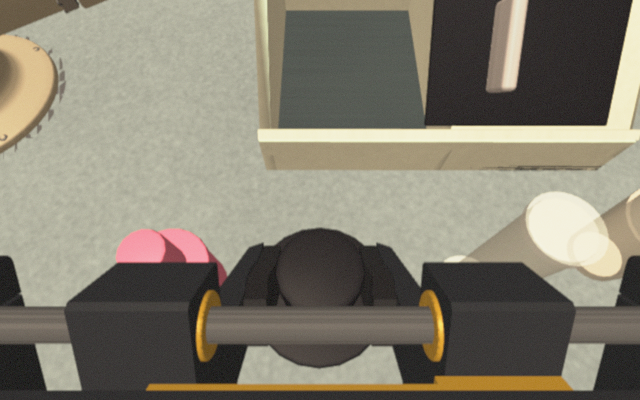

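Request:
move_arm --pt "0.11 0.3 0.33 0 0 0 0.85" --pt "0.11 0.3 0.33 0 0 0 0.85" --pt "0.11 0.3 0.33 0 0 0 0.85" --pt "0.11 0.3 0.33 0 0 0 0.85" --pt "0.11 0.3 0.33 0 0 0 0.85" --pt "0.11 0.3 0.33 0 0 0 0.85" --pt "0 0 0 0 0 0 0.85"

```text
time_s: 8.25
position: [0.4841, -0.1752, 0.1924]
ee_rot: [-0.848, 0.014, -0.079]
force: [0.2, -0.7, -2.0]
width: 0.4
```

```bash
cat >> t.py <<'E'
off=np.array([.0006,.0078,.098])
def T(x,y,f): return hw(x,y,f)+off
E
python3 - <<'E'
from t import *
p,_,s=cur();print('tank hatch',wh(p-off)); err(T(-.01,-.18,.102),L)
rows([(T(-.01,-.082,.098),L)],.85,mx=.5)
E
```

```text
tank hatch [-0.01004997 -0.17527041  0.09442495]
err tool mm [-0.  -8.8  1.5] rot [-0.008 -0.011 -0.009] joints [-0.83  0.53  1.37  0.51  1.76 -0.78] F [ 0.2 -0.7 -2. ] w 35.2 t 8.25
4 rows
[[0,0.3,0.36,-0.002,-0.003,-0.002,0.85],
[0,0.29,0.36,-0.002,-0.003,-0.002,0.85],
[0,0.29,0.36,-0.002,-0.003,-0.002,0.85],
[0,0.29,0.36,-0.002,-0.003,-0.002,0.85]]
```

Request:
move_arm --pt "0 0.1 0.46 -0.002 -0.003 -0.002 0.85" --pt "0 0.25 0.4 -0.002 -0.003 -0.002 0.85" --pt "0 0.25 0.4 -0.002 -0.003 -0.002 0.85" --pt "0 0.27 0.36 -0.002 -0.003 -0.002 0.85" --pt "0 0 0 0 0 0 0.85"

```text
time_s: 8.75
position: [0.4903, -0.0845, 0.2098]
ee_rot: [-0.853, 0.007, -0.077]
force: [-0.1, 0.1, -3.3]
width: 0.402
```

```bash
python3 - <<'E'
from t import *
p,_,s=cur();print('tank hatch',wh(p-off)); err(T(-.01,-.082,.098),L)
rows([(T(-.01,-.075,.03),L),(T(-.01,-0.002,.018),L)],.85,mx=.3)
p=snap('wrist','w3.png')
E
```

```text
tank hatch [-0.01086748 -0.08440428  0.11179079]
err tool mm [ 1.  12.  -7.3] rot [-0.002 -0.005 -0.006] joints [-0.7   0.45  1.47  0.56  1.68 -0.69] F [-0.1  0.1 -3.3] w 35.4 t 8.75
11 rows
[[0,0.23,-0.16,0,-0.001,-0.001,0.85],
[0,0.23,-0.16,0,-0.001,-0.001,0.85],
[0,0.23,-0.16,0,-0.001,-0.001,0.85],
[0,0.23,-0.16,0,-0.001,-0.001,0.85],
[0,0.23,-0.16,0,-0.001,-0.001,0.85],
[0,0.23,-0.16,0,-0.001,-0.001,0.85],
[0,0.23,0.19,0,0,0,0.85],
[0,0.23,0.19,0,0,0,0.85],
[0,0.23,0.19,0,0,0,0.85],
[0,0.23,0.19,0,0,0,0.85],
[0,0.23,0.19,0,0,0,0.85]]
```

View pics/w3.png

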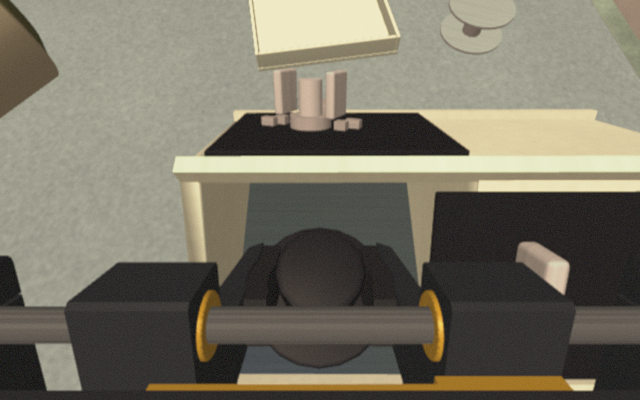

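Request:
move_arm --pt "0 0.23 -0.16 0 0 0 0.85" --pt "0 0.23 -0.16 0 0 0 0.85" --pt "0 0.23 -0.16 0 0 0 0.85" --pt "0 0.23 -0.16 0 0 0 0.85" --pt "0 0.21 -0.14 0 0 0 0.85" --pt "0 0 0 0 0 0 0.85"

```text
time_s: 9.4
position: [0.4904, -0.0841, 0.1358]
ee_rot: [-0.855, 0.01, -0.082]
force: [0.1, -0.0, -1.8]
width: 0.402
```

```bash
python3 - <<'E'
from t import *
p,_,s=cur();print('tank hatch',wh(p-off),s['force'])
rows([(T(-.01,-.05,.028),L),(T(-.01,0.0,.018),L)],.85,mx=.3)
E
```

```text
tank hatch [-0.0107233  -0.08396729  0.03782924] [ 0.0817275  -0.04974457 -1.81943475]
7 rows
[[0,0.2,0.13,0,-0.003,-0.001,0.85],
[0,0.2,0.13,0,-0.003,-0.001,0.85],
[0,0.2,0.13,0,-0.003,-0.001,0.85],
[0,0.2,0.16,0,0,0,0.85],
[0,0.2,0.16,0,0,0,0.85],
[0,0.2,0.16,0,0,0,0.85],
[0,0.2,0.16,0,0,0,0.85]]
```

Request:
move_arm --pt "0 0.2 0.13 0 -0.003 0 0.85" --pt "0 0.2 0.13 0 -0.003 0 0.85" --pt "0 0.2 0.13 0 -0.003 0 0.85" --pt "0 0.2 0.16 0 0 0 0.85" --pt "0 0.2 0.16 0 0 0 0.85" --pt "0 0.2 0.16 0 0 0 0.85" --pt "0 0.14 0.14 0 0 0 0.85" --pt "0 0 0 0 0 0 0.85"

```text
time_s: 10.2
position: [0.4974, 0.0053, 0.1183]
ee_rot: [-0.855, 0.001, -0.074]
force: [-0.9, -0.3, -2.9]
width: 0.398
```

```bash
python3 - <<'E'
from t import *
p,_,s=cur();print('tank hatch',wh(p-off),s['force'])
rows([(T(-.01,0.0,.009),L)],.85,mx=.1)
snap('wrist','w4.png');snap('scene','s4.png')
im=cv2.imread('pics/s4.png')[120:320,230:550];cv2.imwrite('pics/s4c.png',cv2.resize(im,(800,500)))
E
```

```text
tank hatch [-0.01066514  0.00571244  0.02030626] [-0.91483116 -0.31121714 -2.90187364]
3 rows
[[0,0.03,-0.08,0,0,-0.001,0.85],
[0,0.03,-0.08,0,0,-0.001,0.85],
[0,0.03,-0.08,0,0,-0.001,0.85]]
```

View pics/s4c.png

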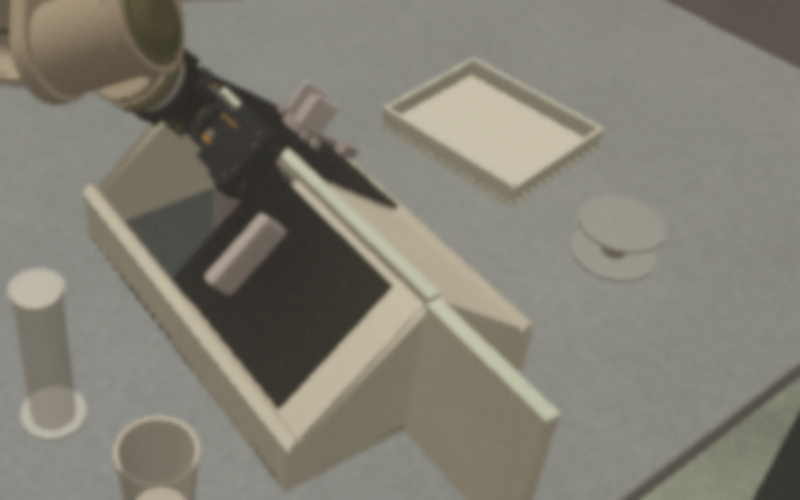

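View pics/w4.png

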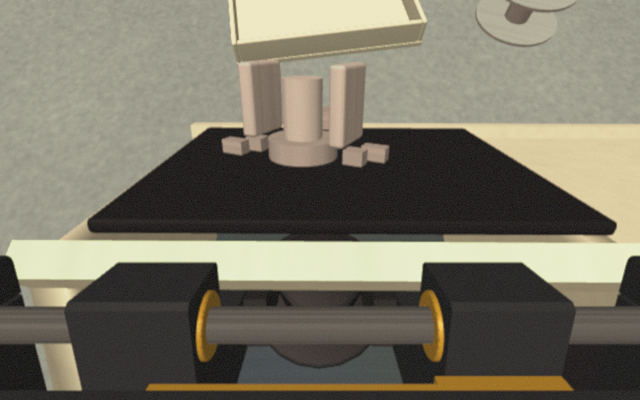

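Request:
move_arm --pt "0 0.04 -0.08 0 0 0 0.85" --pt "0 0.04 -0.08 0 0 0 0.85" --pt "0 0.04 -0.06 0 0 0 0.85" --pt "0 0 0 0 0 0 0.85"

```text
time_s: 10.7
position: [0.4979, -0.0013, 0.1082]
ee_rot: [-0.851, -0.001, -0.076]
force: [0.4, -1.2, -3.0]
width: 0.4
```

```bash
python3 - <<'E'
from t import *
p,_,s=cur();print('tank hatch',wh(p-off),s['force'])
E
```

```text
tank hatch [-0.00970729 -0.00080156  0.01022222] [ 0.35518716 -1.21331067 -2.99477888]
```

Force not yet unloaded; lower slightly until contact.

Request:
move_arm --pt "0 0.03 -0.025 0 0 0 0.85" --pt "0 0 0 0 0 0 0.85"

```text
time_s: 10.9
position: [0.4979, -0.0012, 0.1083]
ee_rot: [-0.846, -0.003, -0.076]
force: [-0.4, -1.6, -1.5]
width: 0.4
```

Request:
move_arm --pt "0 0.04 -0.035 0 0 0 0.85" --pt "0 0 0 0 0 0 0.85"

```text
time_s: 11.1
position: [0.4977, -0.0005, 0.1082]
ee_rot: [-0.84, -0.004, -0.076]
force: [0.1, -0.9, -2.8]
width: 0.395
```

Request:
move_arm --pt "0 0.06 -0.05 -0.01 0 0 0.85" --pt "0 0.04 -0.03 0 0 0 0.85" --pt "0 0 0 0 0 0 0.85"

```text
time_s: 11.4
position: [0.4984, 0.0001, 0.1078]
ee_rot: [-0.841, -0.009, -0.075]
force: [0.3, -0.7, -3.6]
width: 0.399
```

```bash
python3 - <<'E'
from t import *
p,_,s=cur();print('tank hatch',wh(p-off),s['force']); err(T(-.01,0,.01),L)
p=snap('scene','s5.png');w=cloud(p)
im=cv2.imread('pics/s5.png')[150:270,270:400];cv2.imwrite('pics/s5c.png',cv2.resize(im,(780,720)[:2] and (650,600)))
E
```

```text
tank hatch [-0.00932319  0.00060226  0.00979463] [ 0.32263046 -0.72403587 -3.57047962]
err tool mm [-0.7 -0.6 -0.3] rot [-0.014  0.007  0.006] joints [-0.56  0.55  1.67  0.65  1.36 -0.77] F [ 0.3 -0.7 -3.6] w 35.1 t 11.4
```

View pics/s5c.png

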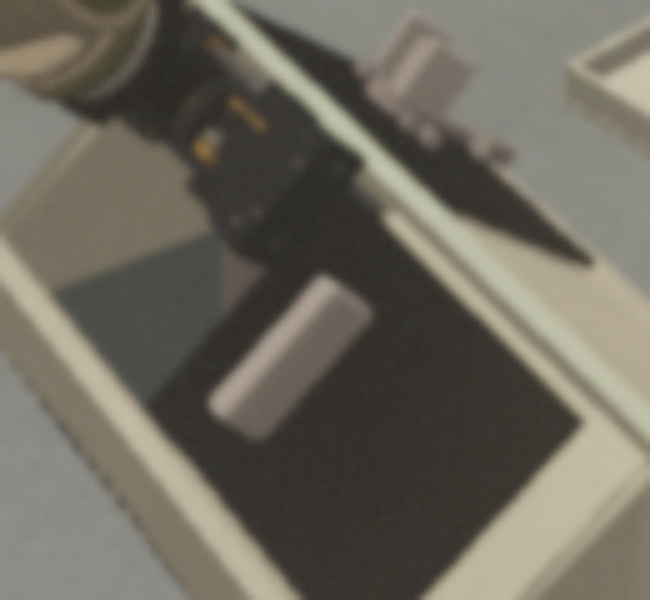

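Request:
move_arm --pt "0 0.09 -0.08 0 0 0 0.85" --pt "0 0.09 -0.08 0 0 0 0.85"

```text
time_s: 11.65
position: [0.4994, 0.0012, 0.1028]
ee_rot: [-0.83, -0.015, -0.074]
force: [-13.5, -13.5, 49.0]
width: 0.401
```

```bash
python3 - <<'E'
from t import *
p,_,s=cur();print('tank hatch',wh(p-off),s['force'],s['moment'],np.round(s['tau'],2)); err(T(-.01,0,.01),L)
E
```

```text
tank hatch [-0.00832024  0.00175965  0.00484063] [-13.50590754 -13.50667181  48.96593643] [3.17991735 1.73437019 1.44296411] [  6.45 -23.06  -9.09  -0.25  -5.04  -0.12]
err tool mm [-1.6 -5.   2.2] rot [-0.026  0.013  0.009] joints [-0.56  0.56  1.67  0.66  1.36 -0.79] F [-13.5 -13.5  49. ] w 35.3 t 11.65
```

Request:
move_arm --pt "0 -0.06 0.05 -0.015 0.01 0.005 0.85"

```text
time_s: 11.75
position: [0.4993, 0.0005, 0.1067]
ee_rot: [-0.844, -0.005, -0.079]
force: [-0.1, -0.0, -4.2]
width: 0.402
```

```bash
python3 - <<'E'
from t import *
p,_,s=cur();print('tank hatch',wh(p-off),s['force'],s['moment']); err(T(-.01,0,.01),L)
snap('wrist','w6.png');p=snap('top','t6.png')
im=cv2.imread('pics/t6.png')[160:280,230:390];cv2.imwrite('pics/t6c.png',cv2.resize(im,(800,600)))
E
```

```text
tank hatch [-0.00839842  0.00104999  0.00872463] [-0.05293139 -0.03671898 -4.17945439] [-0.62923046  0.10131895 -0.00393378]
err tool mm [-1.6 -1.7  0.1] rot [-0.011  0.002  0.005] joints [-0.56  0.55  1.67  0.65  1.36 -0.77] F [-0.1 -0.  -4.2] w 35.3 t 11.75
```

View pics/w6.png

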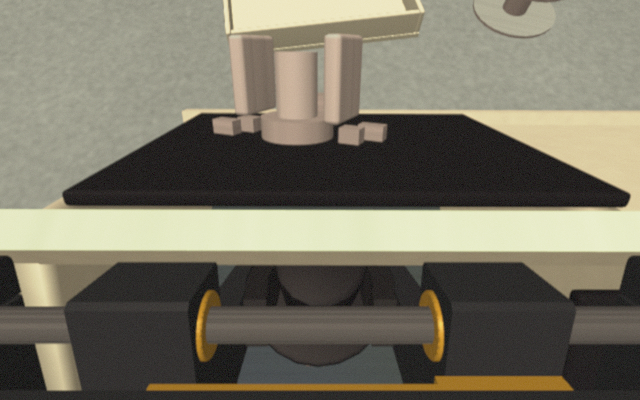

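View pics/t6c.png

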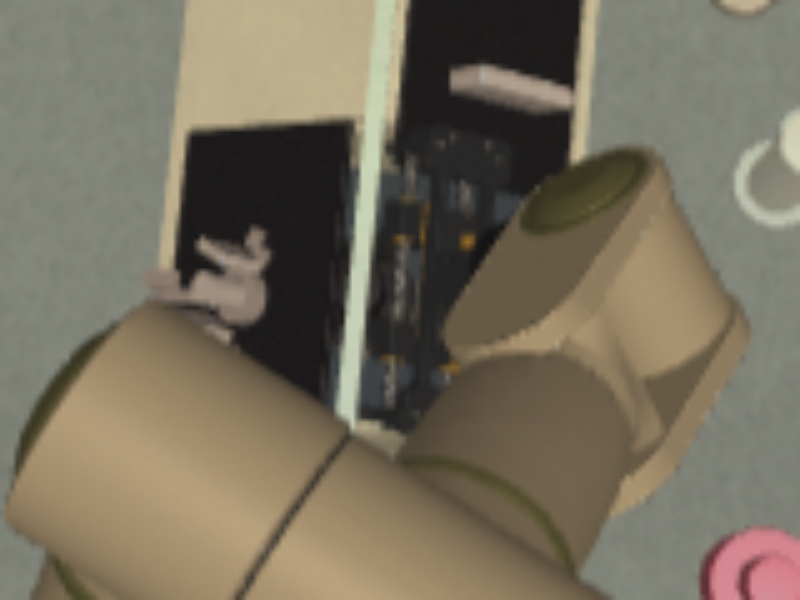

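Request:
move_arm --pt "0 0.05 -0.04 -0.005 0 0.003 0.85" --pt "0 0 0 0 0 0 0.55" --pt "0 0 0 0 0 0 0.35" --pt "0 0 0 0 0 0 0.35" --pt "0 0 0 0 0 0 0.35"

```text
time_s: 12.35
position: [0.5002, 0.0005, 0.1018]
ee_rot: [-0.851, -0.003, -0.077]
force: [-1.4, -1.6, 2.4]
width: 0.649
```

```bash
python3 - <<'E'
from t import *
p,_,s=cur();print('tank hatch',wh(p-off),s['force'],s['moment']); err(T(-.01,0,.01),L)
E
```

```text
tank hatch [-0.00755433  0.00114321  0.00381122] [-1.36291561 -1.62589142  2.44710646] [-0.30235371 -0.05767462 -0.04024409]
err tool mm [-2.4 -5.4  3.2] rot [-0.005  0.003  0.002] joints [-0.56  0.56  1.67  0.65  1.35 -0.77] F [-1.4 -1.6  2.4] w 57.1 t 12.35
```

Request:
move_arm --pt "0 -0.2 0 0 0 0 0.35" --pt "0 -0.4 0 0 0 0 0.35" --pt "0 -0.6 0 0 0 0 0.35" --pt "0 -0.7 0 0 0 0 0.35" --pt "0 -0.7 0 0 0 0 0.35" --pt "0 -0.3 0 0 0 0 0.35"

```text
time_s: 12.95
position: [0.4905, -0.0978, 0.2144]
ee_rot: [-0.849, 0.005, -0.074]
force: [-0.5, -0.5, -0.4]
width: 0.646
```

```bash
python3 - <<'E'
from t import *
err(T(-.01,0,.01),L)
p=snap('wrist','w7.png')
for q in ('tank','outer_handle','latch_grip'):
    for r in models.place_of(p,q)[:3]: print(q,round(r['score'],2),np.round(wh(r['position']),4),pix(p,r['position']))
w=cloud(p).reshape(-1,3);h=(w-H0)@RH
b=(h[:,2]>.122)&(h[:,2]<.138)&(abs(h[:,0])<.06)&(abs(h[:,1])<.03);print('cap',b.sum(),h[b].mean(0),h[b].min(0),h[b].max(0))
b=(h[:,2]>.168)&(abs(h[:,0])<.07)&(abs(h[:,1])<.03);print('ridge',b.sum(),h[b].mean(0),h[b].min(0),h[b].max(0),np.polyfit(h[b,0],h[b,1],1))
E
```

```text
err tool mm [  0.5 144.4   3. ] rot [-0.007 -0.001 -0.006] joints [-0.72  0.45  1.45  0.56  1.71 -0.7 ] F [-0.5 -0.5 -0.4] w 56.9 t 12.95
tank 0.66 [-0.0094  0.0025  0.0117] (np.float64(321.1117073305611), np.float64(231.43552174614322))
latch_grip 0.66 [-0.0208  0.0893  0.1416] (np.float64(307.65504560242584), np.float64(83.06584132104055))
cap 1329 [-0.0099137  -0.00260513  0.12814211] [-0.02777637 -0.01664953  0.12209781] [0.0073621  0.01206816 0.13104289]
ridge 3454 [ 0.00047905 -0.00033555  0.1704887 ] [-0.0699194  -0.00658908  0.16800182] [0.06992123 0.00702916 0.17263887] [-0.00280699 -0.00033421]
```

View pics/w7.png

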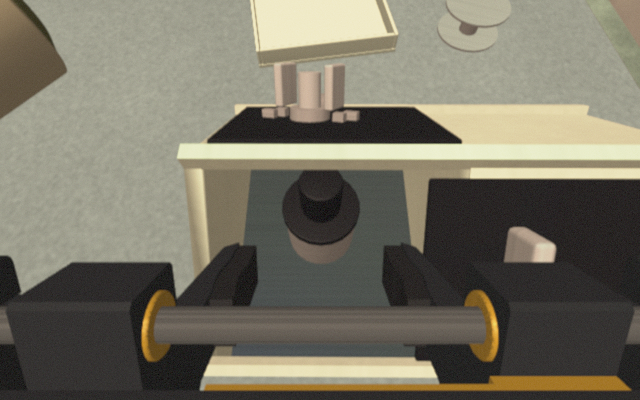

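```bash
cat >> t.py <<'E'
L40=lean(40,-1); n0=np.array([0,-np.sin(np.radians(40)),np.cos(np.radians(40))])
def od(x,out,y=-.0965,z=.1465): # TCP at handle column, 'out' mm above door surface(m)
    return hw(*(np.array([x,y,z])+n0*(out-.036)))
E
python3 - <<'E'
from t import *
p=snap('wrist');s=snap('scene')
for n,q in (('w',p),('s',s)):
    h=(cloud(q).reshape(-1,3)-H0)@RH
    m=(h[:,0]>.09)&(h[:,0]<.2)&(h[:,1]<-.02)&(h[:,1]>-.14)&(h[:,2]<.2)
    d=h@n0; 
    door=np.median(d[m]);print(n,'door plane',door)
    k=m&(d>door+.028)&(d<door+.05);print(k.sum(),h[k].min(0),h[k].max(0),np.median(h[k],0),(d[k]-door).max())
rows([(od(.1275,.10),L40),(od(.1275,.012),L40)],.35,mx=.5)
E
```

```text
w door plane 0.1347264130341671
534 [ 0.11860328 -0.07204444  0.15482819] [ 0.13287881 -0.05937375  0.16805676] [ 0.12366013 -0.06688264  0.16425853] 0.03698250596264699
s door plane 0.13608963263792426
219 [ 0.11892929 -0.1233807   0.11497612] [ 0.13541197 -0.0593388   0.17129169] [ 0.13014262 -0.09263055  0.14408598] 0.0392034136503181
10 rows
[[0.46,-0.08,-0.16,-0.005,0,-0.002,0.35],
[0.46,-0.08,-0.16,-0.005,0,-0.002,0.35],
[0.46,-0.07,-0.16,-0.005,0,-0.002,0.35],
[0.46,-0.07,-0.16,-0.005,0,-0.002,0.35],
[0.46,-0.07,-0.16,-0.005,0,-0.002,0.35],
[0.46,-0.07,-0.16,-0.005,0,-0.002,0.35],
[0,0.44,0,0,0,0,0.35],
[0,0.44,0,0,0,0,0.35],
[0,0.44,0,0,0,0,0.35],
[0,0.44,0,0,0,0,0.35]]
```

Request:
move_arm --pt "0.45 -0.08 -0.15 -0.005 0 -0.002 0.35" --pt "0.45 -0.08 -0.15 -0.005 0 -0.002 0.35" --pt "0.45 -0.07 -0.15 -0.005 0 -0.002 0.35" --pt "0.45 -0.07 -0.15 -0.005 0 -0.002 0.35" --pt "0.45 -0.07 -0.15 -0.005 0 -0.002 0.35" --pt "0.45 -0.07 -0.12 -0.005 0 -0.002 0.35" --pt "0 0 0 0 0 0 0.35"

```text
time_s: 13.95
position: [0.6242, -0.1468, 0.1916]
ee_rot: [-0.869, 0.012, -0.074]
force: [-0.4, 0.0, -0.9]
width: 0.652
```

```bash
sed -i 's/y=-.0965,z=.1465/y=-.0925,z=.1465/' t.py; python3 - <<'E'
from t import *
err(od(.1265,.10),L40)
rows([(od(.1265,.04),L40),(od(.1265,.012),L40)],.35,mx=.4)
p=snap('wrist','w8.png')
E
```

```text
err tool mm [-1.  -6.4 -1.5] rot [-0.004 -0.005 -0.011] joints [-0.64  0.7   1.03  0.59  1.8  -0.54] F [-0.4  0.  -0.9] w 57.4 t 13.95
5 rows
[[0,0.36,-0.01,-0.001,-0.002,-0.004,0.35],
[0,0.36,-0.01,-0.001,-0.002,-0.004,0.35],
[-0.01,0.36,-0.01,-0.001,-0.002,-0.004,0.35],
[0,0.28,0,0,0,0,0.35],
[0,0.28,0,0,0,0,0.35]]
```

View pics/w8.png

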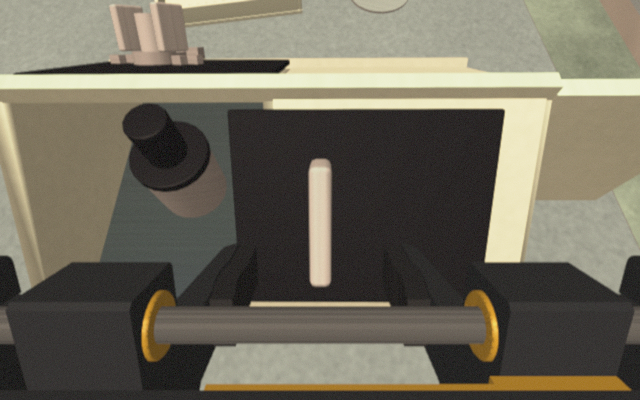

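Request:
move_arm --pt "0 0.36 -0.01 -0.001 -0.002 -0.004 0.35" --pt "0 0.36 -0.01 -0.001 -0.002 -0.004 0.35" --pt "-0.01 0.36 -0.01 -0.001 -0.002 -0.004 0.35" --pt "0 0.24 0 0 0 0 0.35" --pt "0 0.14 0 0 0 0 0.35" --pt "0 0 0 0 0 0 0.35"

```text
time_s: 14.6
position: [0.6211, -0.095, 0.1323]
ee_rot: [-0.869, 0.004, -0.074]
force: [-0.1, 0.1, -0.3]
width: 0.654
```

```bash
python3 - <<'E'
from t import *
err(od(.1265,.012),L40)
E
```

```text
err tool mm [ 6.1  3.1 -2.7] rot [-0.004 -0.    -0.005] joints [-0.58  0.72  1.19  0.6   1.62 -0.59] F [-0.1  0.1 -0.3] w 57.6 t 14.6
```

Request:
move_arm --pt "0.12 0.04 -0.04 0 0 0 0.4" --pt "0 0 0 0 0 0 0.7" --pt "0 0 0 0 0 0 1" --pt "0 0 0 0 0 0 1" --pt "0 0 0 0 0 0 1" --pt "0 0 0 0 0 0 1" --pt "0 0 0 0 0 0 1" --newtons 25

```text
time_s: 15.3
position: [0.6281, -0.0975, 0.1309]
ee_rot: [-0.87, 0.001, -0.075]
force: [0.0, 1.1, -0.8]
width: 0.156
```

```bash
python3 - <<'E'
from t import *
err(od(.1265,.012),L40);print(wh(cur()[0]))
E
```

```text
err tool mm [-1.   3.3 -0.4] rot [-0.003  0.    -0.002] joints [-0.57  0.73  1.16  0.6   1.62 -0.58] F [ 0.   1.1 -0.8] w 13.7 t 15.3
[ 0.12754571 -0.07889717  0.13086938]
```

Request:
move_arm --pt "-0.3 0 0 0 0 0 1" --pt "-0.4 0 0 0 0 0 1" --pt "-0.4 0 0 0 0 0 1" --pt "-0.4 0 0 0 0 0 1" --pt "-0.4 0 0 0 0 0 1"

```text
time_s: 15.8
position: [0.5348, -0.09, 0.1308]
ee_rot: [-0.872, -0.008, -0.078]
force: [4.0, -1.0, -1.0]
width: 0.153
```

```bash
python3 - <<'E'
from t import *
print(wh(cur()[0]));err(od(wh(cur()[0])[0],.013),L40)
E
```

```text
[ 0.03392162 -0.07863838  0.13081153]
err tool mm [-0.   2.1 -0.5] rot [-0.001  0.004  0.007] joints [-0.65  0.6   1.45  0.58  1.53 -0.73] F [ 4. -1. -1.] w 13.5 t 15.8
```

Request:
move_arm --pt "-0.4 0 0 0 0.003 0.005 1" --pt "-0.35 0 0 0 0 0 1" --pt "-0.3 0 0 0 0 0 1" --pt "-0.15 0 0 0 0 0 1" --pt "-0.1 0 0 0 0 0 1"

```text
time_s: 16.3
position: [0.4709, -0.085, 0.1308]
ee_rot: [-0.874, -0.013, -0.085]
force: [40.8, 15.3, -20.1]
width: 0.158
```

```bash
python3 - <<'E'
from t import *
print(wh(cur()[0]));err(od(wh(cur()[0])[0],.013),L40)
E
```

```text
[-0.03016047 -0.07857703  0.13084615]
err tool mm [-0.   2.1 -0.6] rot [0.001 0.002 0.015] joints [-0.72  0.51  1.63  0.55  1.47 -0.83] F [ 40.8  15.3 -20.1] w 13.9 t 16.3
```

Request:
move_arm --pt "0 0 0 0 0 0 1" --pt "0 0 0 0 0 0 0.6" --pt "0 0 0 0 0 0 0.6" --pt "0 0 0 0 0 0 0.6" --pt "0 -0.3 0 0 0 0 0.6" --pt "0 -0.6 0 0 0 0 0.6" --pt "0 -0.8 0 0 0 0 0.6" --pt "0 -0.8 0 0 0 0 0.3"

```text
time_s: 17.1
position: [0.4621, -0.1641, 0.2273]
ee_rot: [-0.868, -0.005, -0.08]
force: [0.1, -0.3, -0.6]
width: 0.47
```

```bash
python3 - <<'E'
from t import *
print(wh(cur()[0]));err(od(wh(cur()[0])[0],.013),L40)
p=snap('wrist','w9.png')
h=(cloud(p).reshape(-1,3)-H0)@RH; d=h@n0
m=(h[:,0]>-.1)&(h[:,0]<.05)&(h[:,1]<-.02)&(h[:,1]>-.14)&(h[:,2]<.2)
k=m&(d>.136+.028)&(d<.136+.045);print(k.sum(),h[k].min(0),h[k].max(0))
E
```

```text
[-0.03280815 -0.15813045  0.22730934]
err tool mm [ -0.7 127.1  -2.3] rot [-0.005  0.001  0.006] joints [-0.84  0.45  1.4   0.5   1.79 -0.78] F [ 0.1 -0.3 -0.6] w 41.4 t 17.1
1825 [-0.03674642 -0.12341952  0.1156914 ] [-0.0231055  -0.05992861  0.16781726]
```

View pics/w9.png

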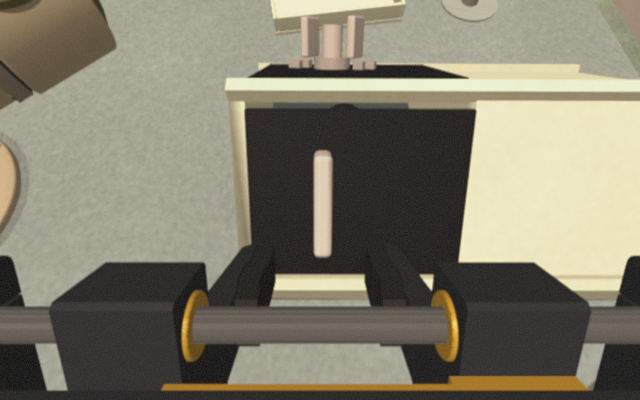

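```bash
cat >> t.py <<'E'
n1=np.array([0,np.sin(np.radians(40)),np.cos(np.radians(40))])
LP=np.array([-.02,.093,.142])
def lt(out,x=0): return hw(*(LP+[x,0,0]+n1*(out-.033)))
LL=lean(40,1,-.45)
E
python3 - <<'E'
from t import *
rows([(hw(-.03,-.10,.33),lean(20,-1)),(hw(-.03,.1,.36),lean(15,1,-.2)),(lt(.14),LL)],0,mx=.7,ma=.13)
E
```

```text
15 rows
[[0.01,-0.18,0.56,-0.087,0,0.003,0],
[0.01,-0.23,0.54,-0.087,0,0.003,0],
[0.01,-0.27,0.52,-0.087,0,0.003,0],
[0.01,-0.32,0.49,-0.087,0,0.003,0],
[0,0.13,0.66,-0.101,0.032,-0.01,0],
[-0.02,0.07,0.67,-0.101,0.032,-0.01,0],
[-0.04,0,0.67,-0.101,0.032,-0.01,0],
[-0.07,-0.07,0.67,-0.101,0.032,-0.01,0],
[-0.09,-0.14,0.65,-0.101,0.032,-0.01,0],
[-0.11,-0.21,0.63,-0.101,0.032,-0.01,0],
[-0.04,0.46,0.38,-0.083,0.049,-0.028,0],
[-0.07,0.43,0.41,-0.083,0.049,-0.028,0],
[-0.1,0.39,0.44,-0.083,0.049,-0.028,0],
[-0.13,0.35,0.47,-0.083,0.049,-0.028,0],
[-0.17,0.3,0.49,-0.083,0.049,-0.028,0]]
```

Request:
move_arm --pt "0.01 -0.18 0.56 -0.087 0 0.003 0" --pt "0.01 -0.23 0.54 -0.087 0 0.003 0" --pt "0.01 -0.27 0.52 -0.087 0 0.003 0" --pt "0.01 -0.32 0.49 -0.087 0 0.003 0" --pt "0 0.13 0.66 -0.101 0.032 -0.01 0" --pt "-0.02 0.07 0.67 -0.101 0.032 -0.01 0" --pt "-0.04 0 0.67 -0.101 0.032 -0.01 0" --pt "-0.07 -0.07 0.67 -0.101 0.032 -0.01 0" --pt "-0.09 -0.14 0.65 -0.101 0.032 -0.01 0" --pt "-0.11 -0.21 0.63 -0.101 0.032 -0.01 0"

```text
time_s: 18.15
position: [0.487, 0.0955, 0.3641]
ee_rot: [-1.857, -0.073, -0.289]
force: [0.8, -0.8, -0.2]
width: 0.999
```

```bash
python3 - <<'E'
from t import *
print(wh(cur()[0]));err(hw(-.03,.1,.36),lean(15,1,-.2))
rows([(lt(.14),LL)],0,mx=.7,ma=.13)
E
```

```text
[-0.028003    0.10262635  0.36407805]
err tool mm [-1.7  4.6 -1.7] rot [ 0.03  -0.024  0.016] joints [ 0.1   0.27  1.14 -0.3   1.77  0.35] F [ 0.8 -0.8 -0.2] w 87.9 t 18.15
5 rows
[[-0.06,0.47,0.39,-0.077,0.044,-0.025,0],
[-0.09,0.44,0.42,-0.077,0.044,-0.025,0],
[-0.12,0.4,0.44,-0.077,0.044,-0.025,0],
[-0.15,0.36,0.47,-0.077,0.044,-0.025,0],
[-0.18,0.32,0.49,-0.077,0.044,-0.025,0]]
```

Request:
move_arm --pt "-0.06 0.47 0.39 -0.077 0.044 -0.025 0" --pt "-0.09 0.44 0.42 -0.077 0.044 -0.025 0" --pt "-0.12 0.4 0.44 -0.077 0.044 -0.025 0" --pt "-0.15 0.36 0.47 -0.077 0.044 -0.025 0" --pt "-0.18 0.32 0.49 -0.077 0.044 -0.025 0" --pt "0 0 0 0 0 0 0"

```text
time_s: 18.75
position: [0.4998, 0.1627, 0.2185]
ee_rot: [-2.233, -0.299, -0.421]
force: [0.0, -0.7, 0.4]
width: 1.006
```

```bash
python3 - <<'E'
from t import *
err(lt(.14),LL)
p=snap('wrist','w10.png')
for q in ('latch_grip','tab_a_face','inner_sill'):
    for r in models.place_of(p,q)[:3]: print(q,round(r['score'],2),np.round(wh(r['position']),4),pix(p,r['position']))
h=(cloud(p).reshape(-1,3)-H0)@RH; d=h@n1
m=(h[:,0]>-.09)&(h[:,0]<.08)&(h[:,1]>.02)&(h[:,1]<.16)&(h[:,2]<.2)
dp=np.median(d[m]);print('plane',dp, LP@n1-.033)
k=m&(d>dp+.042)&(d<dp+.055)
X=h[k,0];Y=h[k]@np.array([0,np.cos(np.radians(40)),-np.sin(np.radians(40))])
print(k.sum(),(d[k]-dp).max(),'x',X.min(),X.max(),'yslope',Y.min(),Y.max(),'LP yslope',LP@np.array([0,np.cos(np.radians(40)),-np.sin(np.radians(40))]))
r=cv2.minAreaRect(np.stack([X,Y],1).astype(np.float32)*1000);print(r)
E
```

```text
err tool mm [ 4.8  1.7 -9.1] rot [ 0.012 -0.002  0.018] joints [ 0.37  0.54  1.27 -0.64  1.66  0.95] F [ 0.  -0.7  0.4] w 88.5 t 18.75
latch_grip 0.78 [-0.0197  0.0941  0.1424] (np.float64(324.6571642894476), np.float64(210.55687118934114))
latch_grip 0.4 [-0.0274 -0.09    0.1452] (np.float64(367.83615175098566), np.float64(285.81843052810046))
tab_a_face 0.63 [0.0061 0.0822 0.1478] (np.float64(361.8120117505879), np.float64(208.97915174338783))
inner_sill 0.88 [-0.0004  0.1385  0.0704] (np.float64(300.8179956218154), np.float64(99.36956789874638))
plane 0.1348747282749928 0.13555755862374302
835 0.04938986218586319 x -0.05017201395675695 0.010327123084917152 yslope -0.04199471920694343 0.0052003047863087735 LP yslope -0.020033707365423616
((-19.92706298828125, -18.29901885986328), (27.4858455657959, 56.09415054321289), 64.2423095703125)
```

View pics/w10.png

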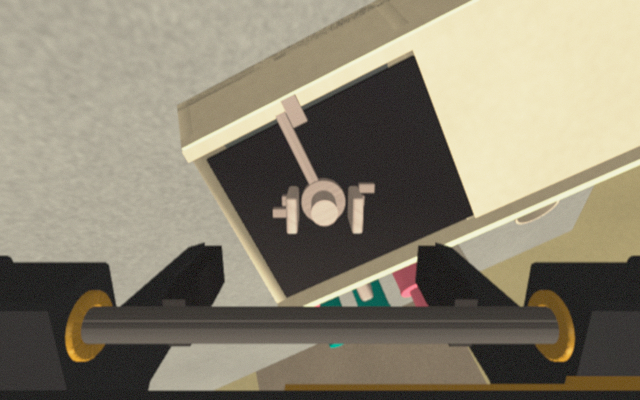

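```bash
sed -i 's/^LP=.*/LP=np.array([-.02,.0937,.1405])/' t.py; python3 - <<'E'
from t import *
err(lt(.14),LL)
rows([(lt(.07),LL),(lt(.016),LL)],0,mx=.4)
E
```

```text
err tool mm [-0.   6.2 -3.3] rot [ 0.002 -0.011  0.021] joints [ 0.37  0.53  1.26 -0.64  1.66  0.95] F [ 0.7 -0.1  0.1] w 88.2 t 18.95
7 rows
[[-0.01,0.38,-0.02,0.001,-0.003,0.005,0],
[-0.01,0.38,-0.02,0.001,-0.003,0.005,0],
[0,0.38,-0.02,0.001,-0.003,0.005,0],
[0,0.38,-0.02,0.001,-0.003,0.005,0],
[0,0.36,0,0,0,0,0],
[0,0.36,0,0,0,0,0],
[0,0.36,0,0,0,0,0]]
```

Request:
move_arm --pt "-0.01 0.38 -0.02 0.001 -0.003 0.005 0" --pt "-0.01 0.38 -0.02 0.001 -0.003 0.005 0" --pt "0 0.38 -0.02 0.001 -0.003 0.005 0" --pt "0 0.3 -0.02 0.001 -0.003 0.005 0" --pt "0 0 0 0 0 0 0"

```text
time_s: 19.45
position: [0.4982, 0.1071, 0.1814]
ee_rot: [-2.198, -0.296, -0.439]
force: [-0.6, 0.6, -0.2]
width: 1.0
```

```bash
python3 - <<'E'
from t import *
err(lt(.07),LL)
rows([(lt(.016),LL)],0,mx=.3)
E
```

```text
err tool mm [-6.5  8.2  7.7] rot [-0.018 -0.013  0.006] joints [ 0.27  0.52  1.41 -0.64  1.49  0.96] F [-0.6  0.6 -0.2] w 88.0 t 19.45
5 rows
[[-0.03,0.25,0.03,-0.004,-0.003,0.001,0],
[-0.03,0.25,0.03,-0.004,-0.003,0.001,0],
[-0.03,0.25,0.03,-0.004,-0.003,0.001,0],
[-0.03,0.25,0.03,-0.004,-0.003,0.001,0],
[-0.03,0.25,0.03,-0.004,-0.003,0.001,0]]
```

Request:
move_arm --pt "-0.13 0.16 0.15 -0.018 -0.013 0.006 0" --pt "0 0.2 0 0 0 0 0" --pt "0 0.15 0 0 0 0 0" --pt "0 0 0 0 0 0 0"

```text
time_s: 19.85
position: [0.4961, 0.098, 0.1574]
ee_rot: [-2.214, -0.288, -0.433]
force: [-0.2, 0.2, 0.6]
width: 1.0
```

```bash
python3 - <<'E'
from t import *
err(lt(.045),LL)
rows([(lt(.016),LL)],0,mx=.2)
E
```

```text
err tool mm [-1.5  8.8  1. ] rot [-0.003 -0.004  0.002] joints [ 0.26  0.55  1.45 -0.66  1.44  0.98] F [-0.2  0.2  0.6] w 88.0 t 19.85
4 rows
[[-0.01,0.19,0,-0.001,-0.001,0.001,0],
[-0.01,0.19,0,-0.001,-0.001,0.001,0],
[-0.01,0.19,0,-0.001,-0.001,0.001,0],
[-0.01,0.19,0,-0.001,-0.001,0.001,0]]
```

Request:
move_arm --pt "-0.03 0.19 0.02 -0.003 -0.004 0.002 0" --pt "-0.02 0.19 0.02 0 0 0 0" --pt "-0.02 0.19 0.02 0 0 0 0" --pt "0 0.15 0.02 0 0 0 0" --pt "0 0 0 0 0 0 0"

```text
time_s: 20.35
position: [0.493, 0.0775, 0.1236]
ee_rot: [-2.218, -0.283, -0.431]
force: [0.5, 0.1, -0.7]
width: 0.998
```

```bash
python3 - <<'E'
from t import *
err(lt(.016),LL)
snap('wrist','w11.png')
E
```

```text
err tool mm [ 2.4 -1.4 -3.6] rot [-0.     0.001  0.   ] joints [ 0.23  0.58  1.52 -0.68  1.35  1.01] F [ 0.5  0.1 -0.7] w 87.8 t 20.35
```

View pics/w11.png

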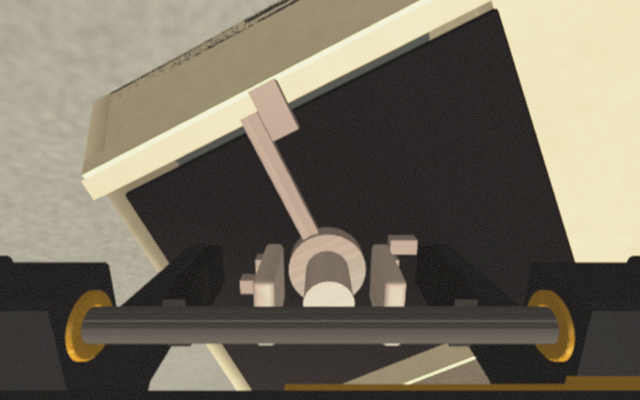

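Request:
move_arm --pt "0.05 0 -0.07 0 0 0 0.2" --pt "0 0 0 0 0 0 0.5" --pt "0 0 0 0 0 0 0.7" --pt "0 0 0 0 0 0 0.7" --pt "0 0 0 0 0 0 0.7" --pt "0 0 0 0 0 0 0.7" --newtons 28

```text
time_s: 21.0
position: [0.4942, 0.0746, 0.1281]
ee_rot: [-2.216, -0.285, -0.43]
force: [-0.6, 3.8, 5.3]
width: 0.489
```

```bash
python3 - <<'E'
from t import *
err(lt(.016),LL)
E
```

```text
err tool mm [-1.1  0.2  0.2] rot [-0.002 -0.     0.002] joints [ 0.22  0.57  1.51 -0.68  1.35  1.  ] F [-0.6  3.8  5.3] w 43.1 t 21.0
```

Request:
move_arm --pt "0 0 0 0 -0.12 0 0.7" --pt "0 0 0 0 -0.12 0 0.7" --pt "0 0 0 0 -0.12 0 0.7" --pt "0 0 0 0 -0.12 0 0.7"

```text
time_s: 21.4
position: [0.4938, 0.0749, 0.1281]
ee_rot: [-2.267, 0.028, -0.041]
force: [-0.4, -0.3, 0.1]
width: 0.487
```

```bash
python3 - <<'E'
from t import *
err(lt(.016),LL);print(cur()[2]['moment'])
E
```

```text
err tool mm [-0.4  0.3  0.6] rot [-0.002  0.495  0.002] joints [ 0.22  0.57  1.51 -0.68  1.36  0.51] F [-0.4 -0.3  0.1] w 42.9 t 21.4
[ 0.22593891  0.01627351 -0.2124971 ]
```

Turned 0.495 rad with the tabs squeezed. Continue to about 0.95.

Request:
move_arm --pt "0 0 0 0 -0.12 0 0.7" --pt "0 0 0 0 -0.12 0 0.7" --pt "0 0 0 0 -0.12 0 0.7" --pt "0 0 0 0 -0.08 0 0.7" --pt "0 0 0 0 0 0 0.7"

```text
time_s: 21.9
position: [0.4934, 0.0748, 0.1282]
ee_rot: [-2.204, 0.316, 0.325]
force: [1.1, -0.9, -0.0]
width: 0.483
```

```bash
python3 - <<'E'
from t import *
err(lt(.016),LL);print(cur()[2]['moment'])
x=RH.T@cur()[1]; print(np.round(x,3))
_,Rm,_=cur(); print('hatch x in tool per 50mm', np.round(Rm.T@RH[:,0],3))
snap('wrist','w12.png')
E
```

```text
err tool mm [0.3 0.4 0.5] rot [-0.001  0.956  0.001] joints [ 0.22  0.57  1.51 -0.68  1.36  0.05] F [ 1.1 -0.9 -0. ] w 42.5 t 21.9
[0.30115767 0.0444493  0.08698088]
[[ 0.875  0.001 -0.484]
 [ 0.372 -0.642  0.67 ]
 [-0.31  -0.767 -0.562]]
hatch x in tool per 50mm [ 0.875  0.001 -0.484]
```

View pics/w12.png

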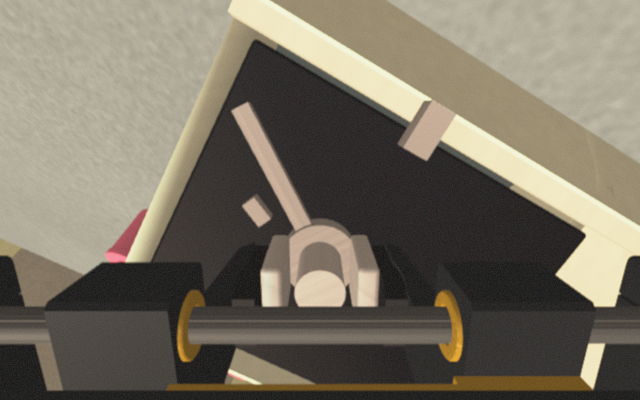

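Request:
move_arm --pt "0.26 0 -0.15 0 0 0 0.7" --pt "0.35 0 -0.19 0 0 0 0.7" --pt "0.35 0 -0.19 0 0 0 0.7"

```text
time_s: 22.25
position: [0.5453, 0.0707, 0.1281]
ee_rot: [-2.205, 0.318, 0.316]
force: [-3.5, 0.1, 2.8]
width: 0.488
```

```bash
python3 - <<'E'
from t import *
print(wh(cur()[0]));err(lt(.016,wh(cur()[0])[0]+.02),lean(40,1,.506))
E
```

```text
[0.03202849 0.08239632 0.12807683]
err tool mm [0.3 0.2 0.6] rot [-0.002 -0.006 -0.006] joints [ 0.2   0.64  1.37 -0.68  1.41 -0.01] F [-3.5  0.1  2.8] w 43.0 t 22.25
```

Sliding freely (about 4 N). Continue to roughly x = 0.14.

Request:
move_arm --pt "0.35 0 -0.19 0 0 0 0.7" --pt "0.35 0 -0.19 0 0 0 0.7" --pt "0.35 0 -0.19 0 0 0 0.7" --pt "0.35 0 -0.19 0 -0.005 -0.005 0.7" --pt "0.3 0 -0.17 0 0 0 0.7" --pt "0.2 0 -0.11 0 0 0 0.7"

```text
time_s: 22.85
position: [0.6544, 0.0619, 0.1281]
ee_rot: [-2.205, 0.315, 0.308]
force: [-3.0, 0.6, 2.2]
width: 0.488
```

```bash
python3 - <<'E'
from t import *
print(wh(cur()[0]));err(lt(.016,wh(cur()[0])[0]+.02),lean(40,1,.506))
E
```

```text
[0.14148635 0.0820757  0.12811318]
err tool mm [0.4 0.  0.8] rot [-0.004 -0.013 -0.008] joints [ 0.15  0.79  1.04 -0.67  1.53 -0.15] F [-3.   0.6  2.2] w 42.9 t 22.85
```

Request:
move_arm --pt "0 0 0 0 0 0 0.1" --pt "0 0 0 0 0 0 0.1" --pt "0 0 0 0 0 0 0.1" --pt "0 0 0 0 0 0 0.1" --pt "0 -0.4 0 0 0 0 0.1" --pt "0 -0.7 0 0 0 0 0.1" --pt "0 -0.8 0 0 0 0 0.1" --pt "0 -0.7 0 0 0 0 0.1"

```text
time_s: 23.65
position: [0.6591, 0.145, 0.2262]
ee_rot: [-2.205, 0.323, 0.3]
force: [0.9, 0.7, -0.5]
width: 0.901
```

```bash
cat >> t.py <<'E'
LI=lean(41,1); ai=LI[:,1]
def TI(x,y,f,back=0.): # TCP so that tank axis at cap height .107 lies 12 mm behind the tip
    return hw(x,y,f+.107)+(.012-back)*ai
E
python3 - <<'E'
from t import *
p,Rm,s=cur();print(wh(p),s['width'])
rows([(hw(.10,.20,.25),lean(40,1,.25)),(TI(-.01,-.002,.01,.15),LI)],.35,mx=.7,ma=.12)
snap('wrist','w13.png')
print(wh(TI(-.01,-.002,.01,.15)))
E
```

```text
[0.13983814 0.16522303 0.22622689] 0.9012373496141568
8 rows
[[-0.2,-0.27,0.19,-0.002,0.08,-0.007,0.35],
[-0.22,-0.27,0.18,-0.002,0.08,-0.007,0.35],
[-0.23,-0.27,0.16,-0.002,0.08,-0.007,0.35],
[-0.49,0.37,-0.15,-0.003,0.05,0,0.35],
[-0.48,0.38,-0.17,-0.003,0.05,0,0.35],
[-0.47,0.38,-0.2,-0.003,0.05,0,0.35],
[-0.46,0.38,-0.22,-0.003,0.05,0,0.35],
[-0.45,0.38,-0.24,-0.003,0.05,0,0.35]]
[-0.01        0.08853615  0.22114992]
```

View pics/w13.png

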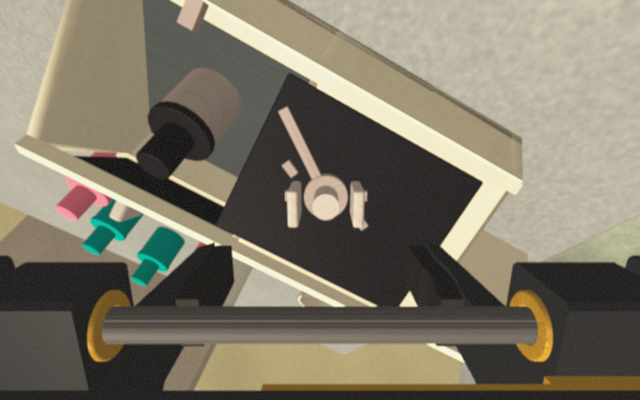

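Request:
move_arm --pt "-0.2 -0.27 0.19 0 0.08 -0.007 0.35" --pt "-0.22 -0.27 0.18 0 0.08 -0.007 0.35" --pt "-0.23 -0.27 0.16 0 0.08 -0.007 0.35" --pt "-0.49 0.37 -0.15 0 0.05 0 0.35" --pt "-0.48 0.38 -0.17 0 0.05 0 0.35" --pt "-0.47 0.38 -0.2 0 0.05 0 0.35" --pt "-0.46 0.38 -0.22 0 0.05 0 0.35" --pt "-0.45 0.38 -0.24 0 0.05 0 0.35" --pt "0 0 0 0 0 0 0.35"

```text
time_s: 24.6
position: [0.4942, 0.0845, 0.2207]
ee_rot: [-2.259, -0.02, -0.087]
force: [0.3, -0.1, 0.5]
width: 0.651
```

```bash
python3 - <<'E'
from t import *
err(TI(-.01,-.002,.01,.15),LI)
p=snap('wrist','w14.png')
h=(cloud(p).reshape(-1,3)-H0)@RH
b=(h[:,2]>.122)&(h[:,2]<.138)&(abs(h[:,0])<.06)&(abs(h[:,1])<.03);print('cap',b.sum(),h[b].mean(0),h[b].min(0),h[b].max(0))
b=(h[:,2]>.168)&(abs(h[:,0])<.07)&(abs(h[:,1])<.03);print('ridge',b.sum(),h[b].min(0),h[b].max(0))
for r in models.place_of(p,'tank')[:2]: print(r['score'],wh(r['position']))
rows([(TI(-.01,-.002,.01,.05),LI),(TI(-.01,-.002,.01,0),LI)],.35,mx=.4,ma=.12)
E
```

```text
err tool mm [10.   2.1 -2.9] rot [-0.027 -0.021  0.009] joints [ 0.24  0.46  1.39 -0.65  1.54  0.44] F [ 0.3 -0.1  0.5] w 57.3 t 24.6
cap 1046 [-0.01055414  0.0066273   0.12783981] [-0.0275425  -0.0143194   0.12200348] [0.00716935 0.02012731 0.13003659]
ridge 1550 [-0.06822124 -0.00654979  0.16800046] [0.0699014  0.00864747 0.1719006 ]
0.95 [-0.15244026 -0.41094395 -0.0017    ]
0.87 [-0.06455358 -0.47888467  0.0016    ]
9 rows
[[0.02,0.35,-0.02,-0.005,-0.003,0.002,0.35],
[0.02,0.35,-0.02,-0.005,-0.003,0.002,0.35],
[0.02,0.35,-0.02,-0.005,-0.003,0.002,0.35],
[0.02,0.35,-0.02,-0.005,-0.003,0.002,0.35],
[0.02,0.35,-0.02,-0.005,-0.003,0.002,0.35],
[0.02,0.35,-0.01,-0.005,-0.003,0.002,0.35],
[0,0.33,0,0,0,0,0.35],
[0,0.33,0,0,0,0,0.35],
[0,0.33,0,0,0,0,0.35]]
```

View pics/w14.png

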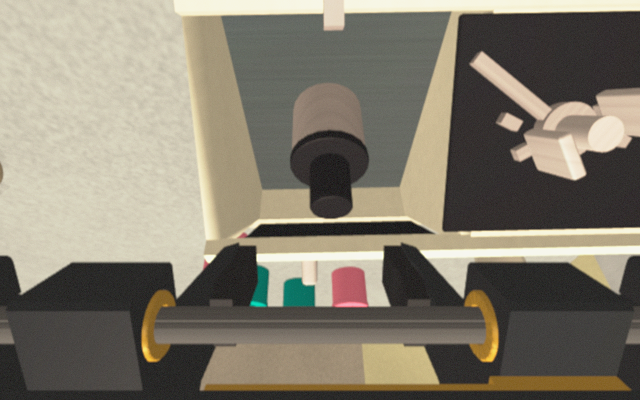

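Request:
move_arm --pt "0.2 0.1 -0.06 -0.027 -0.021 0.009 0.35" --pt "0 0.35 0 0 0 0 0.35" --pt "0 0.4 0 0 0 0 0.35" --pt "0 0.35 0 0 0 0 0.35" --pt "0 0 0 0 0 0 0.35"

```text
time_s: 25.2
position: [0.5118, 0.0436, 0.1766]
ee_rot: [-2.29, -0.001, -0.067]
force: [0.1, 0.1, -0.1]
width: 0.65
```

```bash
python3 - <<'E'
from t import *
err(TI(-.01,.001,.01,.08),LI)
rows([(TI(-.01,.001,.01,0),LI)],.35,mx=.3,ma=.12)
E
```

```text
err tool mm [-10.8  10.9   0.1] rot [0.004 0.007 0.008] joints [ 0.17  0.52  1.45 -0.71  1.42  0.44] F [ 0.1  0.1 -0.1] w 57.2 t 25.2
7 rows
[[-0.03,0.26,0,0.001,0.001,0.001,0.35],
[-0.03,0.26,0,0.001,0.001,0.001,0.35],
[-0.03,0.26,0,0.001,0.001,0.001,0.35],
[-0.03,0.26,0,0.001,0.001,0.001,0.35],
[-0.03,0.26,0,0.001,0.001,0.001,0.35],
[-0.03,0.26,0,0.001,0.001,0.001,0.35],
[-0.03,0.26,0,0.001,0.001,0.001,0.35]]
```

Request:
move_arm --pt "-0.22 0 0 0 0.007 0.008 0.35" --pt "0 0 0 0 0 0 0.35"

```text
time_s: 25.4
position: [0.5018, 0.0451, 0.1767]
ee_rot: [-2.291, 0.0, -0.078]
force: [0.3, 0.0, 0.5]
width: 0.652
```

```bash
python3 - <<'E'
from t import *
err(TI(-.01,.001,.01,.0),LI)
E
```

```text
err tool mm [-0.6 91.6 -0. ] rot [ 0.004 -0.    -0.001] joints [ 0.17  0.51  1.47 -0.7   1.42  0.45] F [0.3 0.  0.5] w 57.3 t 25.4
```

Request:
move_arm --pt "0 0.3 0 0 0 0 0.35" --pt "0 0.3 0 0 0 0 0.35" --pt "0 0.3 0 0 0 0 0.35" --pt "0 0 0 0 0 0 0.35"

```text
time_s: 25.8
position: [0.5016, 0.0173, 0.1449]
ee_rot: [-2.29, -0.005, -0.073]
force: [-0.8, 0.3, 0.2]
width: 0.65
```

```bash
python3 - <<'E'
from t import *
err(TI(-.01,.001,.01,.0),LI)
E
```

```text
err tool mm [-2.9 49.3 -0.3] rot [ 0.004 -0.001  0.007] joints [ 0.12  0.53  1.54 -0.73  1.31  0.48] F [-0.8  0.3  0.2] w 57.2 t 25.8
```

Request:
move_arm --pt "-0.06 0.25 0 0.003 0 0.005 0.35" --pt "-0.01 0.25 0 0 0 0 0.35" --pt "0 0.25 0 0 0 0 0.35" --pt "0 0.16 0 0 0 0 0.35" --pt "0 0 0 0 0 0 0.35"

```text
time_s: 26.3
position: [0.4967, -0.0129, 0.1099]
ee_rot: [-2.287, -0.005, -0.074]
force: [0.6, -0.3, 0.1]
width: 0.648
```

```bash
python3 - <<'E'
from t import *
err(TI(-.01,.001,.01,.0),LI)
snap('wrist','w15.png')
E
```

```text
err tool mm [-0.1  2.9 -0.3] rot [ 0.    -0.001  0.005] joints [ 0.07  0.57  1.61 -0.77  1.2   0.52] F [ 0.6 -0.3  0.1] w 57.0 t 26.3
```

View pics/w15.png

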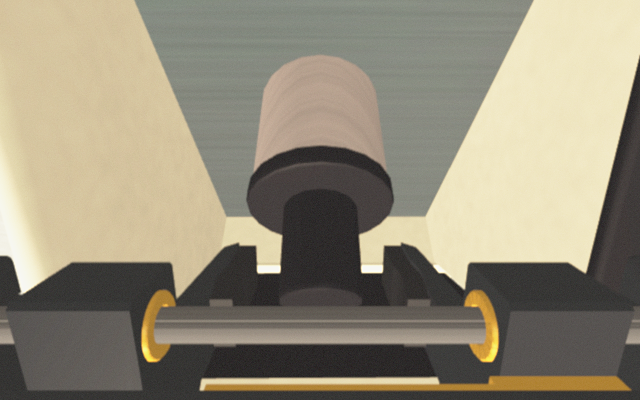

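Request:
move_arm --pt "0 0 0 0 0 0 0.6" --pt "0 0 0 0 0 0 0.85" --pt "0 0 0 0 0 0 0.85" --pt "0 0 0 0 0 0 0.85" --pt "0 0 0 0 0 0 0.85" --pt "0 0 0 0 0 0 0.85" --newtons 35

```text
time_s: 26.95
position: [0.4974, -0.0117, 0.111]
ee_rot: [-2.286, -0.007, -0.073]
force: [0.3, -0.4, -1.2]
width: 0.402
```

```bash
python3 - <<'E'
from t import *
err(TI(-.01,.001,.01,.0),LI)
p=cur()[0]; f=hw(-.01,.001,.01); np.save('offi.npy',p-f); o=p-f;print(o)
rows([(hw(-.01,.005,.018)+o,LI),(hw(-.01,.07,.035)+o,LI),(hw(-.01,.08,.105)+o,LI),(hw(-.01,.22,.112)+o,LI)],.85,mx=.3)
E
```

```text
err tool mm [-0.7  4.6 -0.6] rot [-0.    -0.002  0.008] joints [ 0.07  0.56  1.61 -0.77  1.2   0.52] F [ 0.3 -0.4 -1.2] w 35.4 t 26.95
[ 0.00032431 -0.00448183  0.10104926]
21 rows
[[0,-0.17,-0.04,0,-0.002,0.008,0.85],
[0,-0.22,0.15,0,0,0,0.85],
[0,-0.22,0.15,0,0,0,0.85],
[0,-0.22,0.15,0,0,0,0.85],
[0,-0.22,0.15,0,0,0,0.85],
[0,-0.22,0.15,0,0,0,0.85],
[0,-0.24,-0.15,0,0,0,0.85],
[0,-0.24,-0.15,0,0,0,0.85],
[0,-0.24,-0.15,0,0,0,0.85],
[0,-0.24,-0.15,0,0,0,0.85],
[0,-0.24,-0.15,0,0,0,0.85],
[0,-0.19,0.2,0,0,0,0.85],
[0,-0.19,0.2,0,0,0,0.85],
[0,-0.19,0.2,0,0,0,0.85],
[0,-0.19,0.2,0,0,0,0.85],
[0,-0.19,0.2,0,0,0,0.85],
[0,-0.19,0.2,0,0,0,0.85],
[0,-0.19,0.2,0,0,0,0.85],
[0,-0.19,0.2,0,0,0,0.85],
[0,-0.19,0.2,0,0,0,0.85],
[0,-0.19,0.2,0,0,0,0.85]]
```

Request:
move_arm --pt "0 -0.17 -0.04 0 -0.002 0.006 0.85" --pt "0 -0.22 0.15 0 0 0 0.85" --pt "0 -0.22 0.15 0 0 0 0.85" --pt "0 -0.22 0.15 0 0 0 0.85" --pt "0 -0.22 0.15 0 0 0 0.85" --pt "0 -0.22 0.15 0 0 0 0.85" --pt "0 0 0 0 0 0 0.85"

```text
time_s: 27.65
position: [0.5028, 0.0643, 0.1376]
ee_rot: [-2.284, -0.001, -0.074]
force: [0.6, -0.0, -3.0]
width: 0.4
```

```bash
python3 - <<'E'
from t import *
o=np.load('offi.npy');print(wh(cur()[0]-o));err(hw(-.01,.07,.035)+o,LI)
rows([(hw(-.01,.077,.11)+o,LI)],.85,mx=.35)
snap('wrist','w16.png')
E
```

```text
[-0.01045942  0.07724907  0.03658582]
err tool mm [ 0.4  5.9 -4.4] rot [-0.003  0.002  0.002] joints [ 0.21  0.57  1.49 -0.7   1.37  0.53] F [ 0.6 -0.  -3. ] w 35.2 t 27.65
5 rows
[[0,-0.22,-0.19,-0.001,0,0,0.85],
[0,-0.22,-0.19,-0.001,0,0,0.85],
[0,-0.22,-0.19,-0.001,0,0,0.85],
[0,-0.22,-0.19,-0.001,0,0,0.85],
[0,-0.22,-0.19,-0.001,0,0,0.85]]
```

View pics/w16.png

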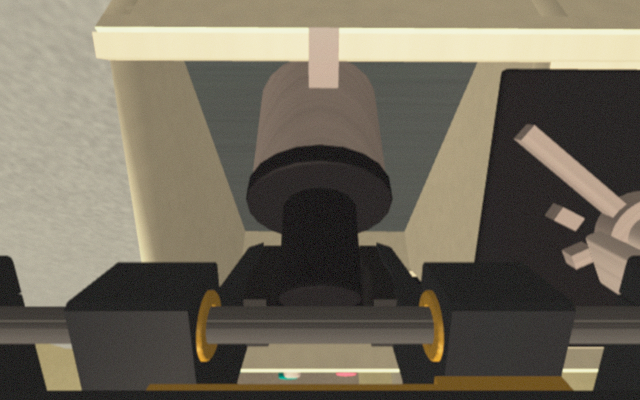

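Request:
move_arm --pt "0 -0.1 -0.36 0 0 0 0.85" --pt "0 -0.22 -0.21 0 0 0 0.85" --pt "0 -0.24 -0.21 0 0 0 0.85" --pt "0 -0.24 -0.21 0 0 0 0.85" --pt "0 -0.24 -0.19 0 0 0 0.85" --pt "0 -0.2 -0.14 0 0 0 0.85" --pt "0 0 0 0 0 0 0.85"

```text
time_s: 28.4
position: [0.501, 0.0531, 0.2319]
ee_rot: [-2.285, 0.003, -0.078]
force: [0.9, 0.2, -4.6]
width: 0.401
```

```bash
python3 - <<'E'
from t import *
o=np.load('offi.npy');print(wh(cur()[0]-o));err(hw(-.01,.07,.11)+o,LI)
tr=np.array([.523,.350,0]);print('tray hatch',wh(tr))
rows([(hw(-.01,.2,.118)+o,LI),(tr+[0,0,.10]+o,LI)],.85,mx=.4)
p=snap('scene','s16.png')
im=p['pixels'][100:280,300:540,::-1];cv2.imwrite('pics/s16c.png',cv2.resize(im,(800,600)))
E
```

```text
[-0.01144945  0.06593784  0.1308421 ]
err tool mm [ 1.5 13.1 16.7] rot [-0.002  0.001 -0.003] joints [ 0.19  0.45  1.39 -0.68  1.54  0.37] F [ 0.9  0.2 -4.6] w 35.3 t 28.4
tray hatch [-0.0116631   0.35916705  0.        ]
16 rows
[[0,-0.22,0.31,0,0,0,0.85],
[0,-0.22,0.31,0,0,0,0.85],
[0,-0.22,0.31,0,0,0,0.85],
[0,-0.22,0.31,0,0,0,0.85],
[0,-0.22,0.31,0,0,0,0.85],
[0,-0.22,0.31,0,0,0,0.85],
[0,-0.22,0.31,0,0,0,0.85],
[0,-0.2,0.29,0,0,0,0.85],
[0,-0.2,0.29,0,0,0,0.85],
[0,-0.2,0.29,0,0,0,0.85],
[0,-0.2,0.29,0,0,0,0.85],
[0,-0.2,0.29,0,0,0,0.85],
[0,-0.2,0.29,0,0,0,0.85],
[0,-0.2,0.29,0,0,0,0.85],
[0,-0.2,0.29,0,0,0,0.85],
[0,-0.2,0.29,0,0,0,0.85]]
```

View pics/s16c.png

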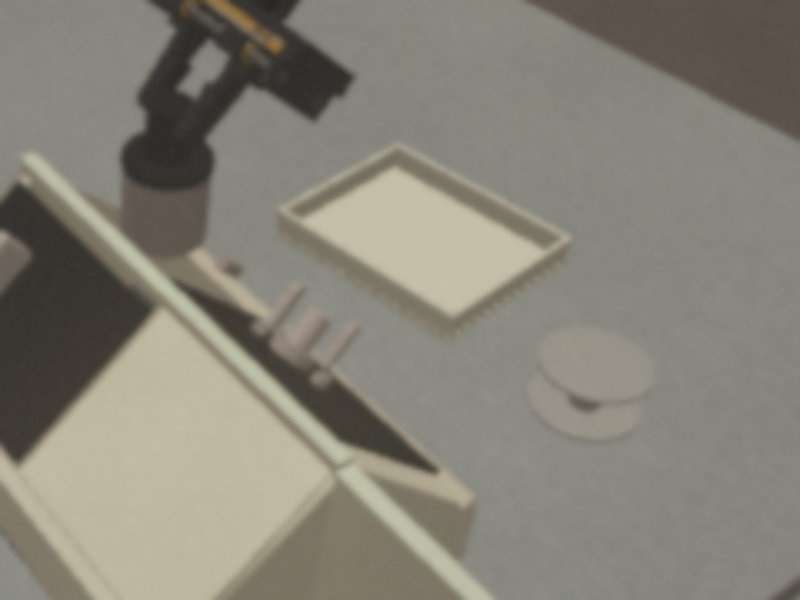

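Request:
move_arm --pt "0 -0.22 0.31 0 0 0 0.85" --pt "0 -0.22 0.31 0 0 0 0.85" --pt "0 -0.22 0.31 0 0 0 0.85" --pt "0 -0.22 0.31 0 0 0 0.85" --pt "0 -0.22 0.31 0 0 0 0.85" --pt "0 -0.22 0.31 0 0 0 0.85" --pt "0 -0.22 0.31 0 0 0 0.85" --pt "0 -0.2 0.29 0 0 0 0.85"

```text
time_s: 29.25
position: [0.5107, 0.2055, 0.2085]
ee_rot: [-2.29, 0.016, -0.083]
force: [-0.2, 0.6, -2.8]
width: 0.399
```

```bash
python3 - <<'E'
from t import *
o=np.load('offi.npy');print(wh(cur()[0]-o))
tr=np.array([.523,.350,0])
err(tr+[0,0,.10]+o,LI)
rows([(tr+[0,0,.09]+o,LI)],.85,mx=.4)
E
```

```text
[-0.01344751  0.21855392  0.10746558]
err tool mm [  1.1 -87.  110.7] rot [ 0.003  0.006 -0.016] joints [ 0.43  0.62  1.16 -0.62  1.74  0.51] F [-0.2  0.6 -2.8] w 35.1 t 29.25
8 rows
[[0,-0.2,0.29,0,0.001,-0.002,0.85],
[0,-0.2,0.29,0,0.001,-0.002,0.85],
[0,-0.2,0.29,0,0.001,-0.002,0.85],
[0,-0.2,0.29,0,0.001,-0.002,0.85],
[0,-0.2,0.29,0,0.001,-0.002,0.85],
[0,-0.2,0.29,0,0.001,-0.002,0.85],
[0,-0.2,0.29,0,0.001,-0.002,0.85],
[0,-0.2,0.29,0,0.001,-0.002,0.85]]
```

Request:
move_arm --pt "0.02 -0.22 0.28 0 0.001 -0.004 0.85" --pt "0 -0.22 0.28 0 0.001 -0.004 0.85" --pt "0 -0.22 0.28 0 0.001 -0.004 0.85" --pt "0 -0.22 0.28 0 0.001 -0.002 0.85" --pt "0 -0.22 0.28 0 0.001 -0.002 0.85" --pt "0 -0.2 0.28 0 0.001 -0.002 0.85" --pt "0 -0.2 0.28 0 0 0 0.85" --pt "0 0 0 0 0 0 0.85"

```text
time_s: 30.05
position: [0.5198, 0.3338, 0.1891]
ee_rot: [-2.299, 0.011, -0.073]
force: [-0.1, -0.1, -3.3]
width: 0.4
```

```bash
python3 - <<'E'
from t import *
o=np.load('offi.npy');print(cur()[0]-o)
tr=np.array([.523,.350,0])
err(tr+[0,0,.10]+o,LI)
rows([(tr+[0,0,.015]+o,LI)],.85,mx=.3)
p=snap('scene')
for r in models.place_of(p,'tray')[:2]: print(r['score'],r['position'])
p=snap('wrist','w17.png')
im=p['pixels'][100:280,300:540,::-1]
E
```

```text
[0.51944289 0.33830326 0.08803494]
err tool mm [  2.6 -16.9   0.9] rot [ 0.012  0.01  -0.006] joints [ 0.59  0.79  0.87 -0.59  1.93  0.58] F [-0.1 -0.1 -3.3] w 35.2 t 30.05
5 rows
[[0.01,0.19,0.23,0.002,0.002,-0.001,0.85],
[0.01,0.19,0.23,0.002,0.002,-0.001,0.85],
[0.01,0.19,0.23,0.002,0.002,-0.001,0.85],
[0.01,0.19,0.23,0.002,0.002,-0.001,0.85],
[0.01,0.19,0.23,0.002,0.002,-0.001,0.85]]
0.95 [0.5199, 0.346, 0.0026]
0.34 [0.5064, -0.0098, -0.0019]
```

View pics/w17.png

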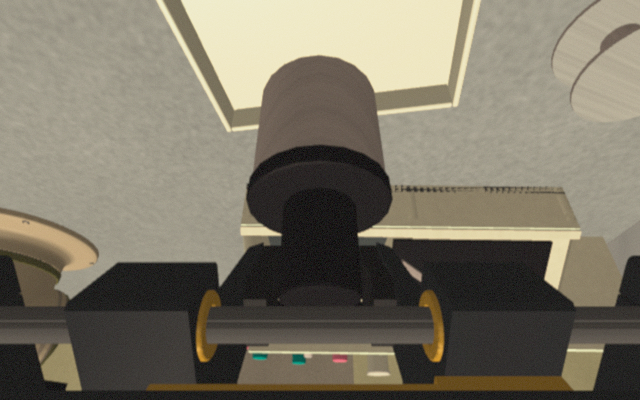

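Request:
move_arm --pt "0.04 0.18 0.26 0.006 0.005 -0.003 0.85" --pt "0.01 0.19 0.25 0.002 0.002 -0.001 0.85" --pt "0.01 0.19 0.23 0.002 0.002 -0.001 0.85" --pt "0 0.17 0.2 0 0 0 0.85" --pt "0 0 0 0 0 0 0.85"

```text
time_s: 30.7
position: [0.5238, 0.3413, 0.1256]
ee_rot: [-2.289, 0.002, -0.082]
force: [0.0, -0.8, -3.6]
width: 0.401
```

```bash
python3 - <<'E'
from t import *
o=np.load('offi.npy');print(cur()[0]-o)
tr=np.array([.523,.350,0])
err(tr+[0,0,.015]+o,LI)
rows([(tr+[0,0,.006]+o,LI)],.85,mx=.1)
E
```

```text
[0.52350898 0.34582862 0.02459022]
err tool mm [-0.8  4.5  9.4] rot [ 0.003 -0.002 -0.005] joints [ 0.59  0.85  0.91 -0.56  1.83  0.66] F [ 0.  -0.8 -3.6] w 35.3 t 30.7
4 rows
[[0,0.06,0.08,0.001,-0.001,-0.001,0.85],
[0,0.06,0.08,0.001,-0.001,-0.001,0.85],
[0,0.06,0.08,0.001,-0.001,-0.001,0.85],
[0,0.06,0.08,0.001,-0.001,-0.001,0.85]]
```

Request:
move_arm --pt "0 0.06 0.06 0 0 0 0.85" --pt "0 0.06 0.06 0 0 0 0.85" --pt "0 0.06 0.06 0 0 0 0.85" --pt "0 0 0 0 0 0 0.85"

```text
time_s: 31.1
position: [0.5241, 0.3423, 0.1123]
ee_rot: [-2.289, 0.001, -0.082]
force: [0.6, 1.2, -3.7]
width: 0.393
```

```bash
python3 - <<'E'
from t import *
o=np.load('offi.npy');print(cur()[0]-o,cur()[2]['force'])
E
```

```text
[0.52382029 0.34682438 0.01122871] [ 0.55011966  1.20283978 -3.66752948]
```

Request:
move_arm --pt "0 0.05 0.05 0 0 0 0.85" --pt "0 0 0 0 0 0 0.85"

```text
time_s: 31.3
position: [0.5243, 0.3427, 0.109]
ee_rot: [-2.288, 0.0, -0.082]
force: [0.7, 0.6, -2.8]
width: 0.399
```

```bash
python3 - <<'E'
from t import *
o=np.load('offi.npy');print(cur()[0]-o,cur()[2]['force'])
E
```

```text
[0.52399501 0.34713995 0.00794056] [ 0.71624009  0.56092689 -2.80387223]
```

Request:
move_arm --pt "0 0.04 0.035 0 0 0 0.85" --pt "0 0 0 0 0 0 0.85"

```text
time_s: 31.5
position: [0.5244, 0.3427, 0.1066]
ee_rot: [-2.288, -0.001, -0.082]
force: [-0.0, 1.5, -3.7]
width: 0.399
```

Request:
move_arm --pt "0 0.03 0.025 0 0 0 0.85" --pt "0 0 0 0 0 0 0.85" --pt "0 0 0 0 0 0 0.6" --pt "0 0 0 0 0 0 0.35" --pt "0 0 0 0 0 0 0.2" --pt "0 0 0 0 0 0 0.2"

```text
time_s: 32.1
position: [0.5248, 0.3427, 0.1071]
ee_rot: [-2.288, -0.004, -0.082]
force: [0.2, 0.2, 0.4]
width: 0.653
```

```bash
python3 - <<'E'
from t import *
print(cur()[0],cur()[2]['force'],cur()[2]['width'])
snap('wrist','w18.png')
E
```

```text
[0.52483417 0.34267621 0.10712799] [0.21055114 0.19039848 0.40692285] 0.6526196536791133
```

View pics/w18.png

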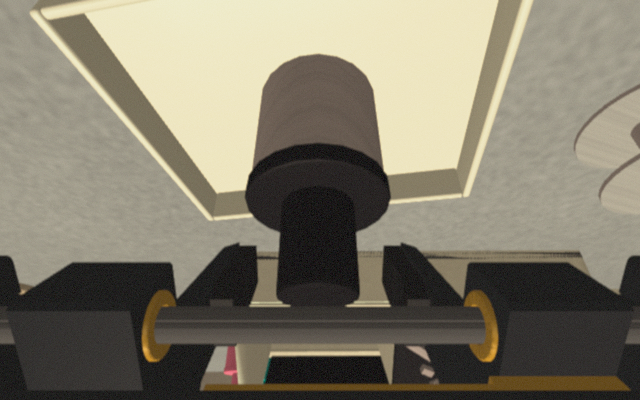

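The tank is released and standing in the tray, with its cap at (318,245) clear of both fingers. I retreat along the tool axis.

Request:
move_arm --pt "0 -0.2 0 0 0 0 0.2" --pt "0 -0.4 0 0 0 0 0.2" --pt "0 -0.6 0 0 0 0 0.2" --pt "0 -0.7 0 0 0 0 0.2" --pt "0 -0.7 0 0 0 0 0.2" --pt "0 0 0 0 0 0 0.2"

```text
time_s: 32.75
position: [0.5308, 0.432, 0.2117]
ee_rot: [-2.286, -0.004, -0.084]
force: [0.2, -0.0, -0.0]
width: 0.801
```

```bash
python3 - <<'E'
from t import *
print(cur()[0],cur()[2]['force'])
for n in ('top','scene'):
    p=snap(n,n+'19.png')
    for q in ('tank','tray','graduate','beaker','reel','outer_handle'):
        for r in models.place_of(p,q)[:5]:
            if r['score']>.4: print(n,q,round(r['score'],2),np.round(r['position'],3))
    w=cloud(p).reshape(-1,3)
    b=(w[:,2]>.118)&(w[:,2]<.132)&(np.hypot(w[:,0]-.524,w[:,1]-.347)<.04);print('cap',b.sum(),w[b].mean(0),w[b].min(0),w[b].max(0))
    h=(w-H0)@RH; d=h@n0
    m=(h[:,0]>-.1)&(h[:,0]<.05)&(h[:,1]<-.02)&(h[:,1]>-.14)&(h[:,2]<.2)
    k=m&(d>.136+.028)&(d<.136+.045);print('handle',k.sum(),h[k].min(0),h[k].max(0))
im=cv2.imread('pics/scene19.png')[110:330,130:530];cv2.imwrite('pics/s19c.png',cv2.resize(im,(800,440)))
E
```

```text
[0.53080452 0.43200678 0.21171664] [ 0.15351835 -0.01544398 -0.04085677]
top tank 0.95 [ 0.316 -0.405 -0.   ]
top tank 0.86 [ 0.509 -0.445 -0.002]
top tank 0.71 [0.523 0.348 0.006]
top tank 0.66 [ 0.406 -0.485 -0.   ]
top tank 0.6 [ 0.508 -0.008  0.012]
top tray 0.93 [ 0.52   0.352 -0.002]
top graduate 0.93 [ 0.593 -0.291 -0.001]
top beaker 0.77 [ 0.738 -0.263  0.002]
top beaker 0.56 [ 0.471 -0.106  0.146]
top reel 0.75 [0.745 0.305 0.   ]
top outer_handle 0.73 [ 0.469 -0.105  0.144]
cap 101 [0.52527668 0.34794769 0.12470412] [0.50817746 0.33137543 0.11808916] [0.54378125 0.36843144 0.13154484]
handle 87 [-0.03542429 -0.12140057  0.11706164] [-0.02158335 -0.0538807   0.17421839]
scene tank 0.97 [0.526 0.351 0.007]
scene tank 0.89 [ 0.321 -0.271 -0.   ]
scene tank 0.7 [ 0.403 -0.481 -0.002]
scene tank 0.63 [ 0.322 -0.402  0.001]
scene tray 0.72 [0.519 0.346 0.001]
scene graduate 0.95 [ 0.587 -0.288  0.004]
scene beaker 0.89 [ 0.734 -0.271  0.001]
scene reel 0.91 [ 0.746  0.308 -0.001]
scene outer_handle 0.65 [ 0.468 -0.104  0.148]
cap 93 [0.52733803 0.344226   0.12474969] [0.50907383 0.32797528 0.11828713] [0.54318826 0.36457514 0.12911486]
handle 176 [-0.03687097 -0.12314847  0.11904852] [-0.02086608 -0.05988622  0.17179092]
```

View pics/s19c.png

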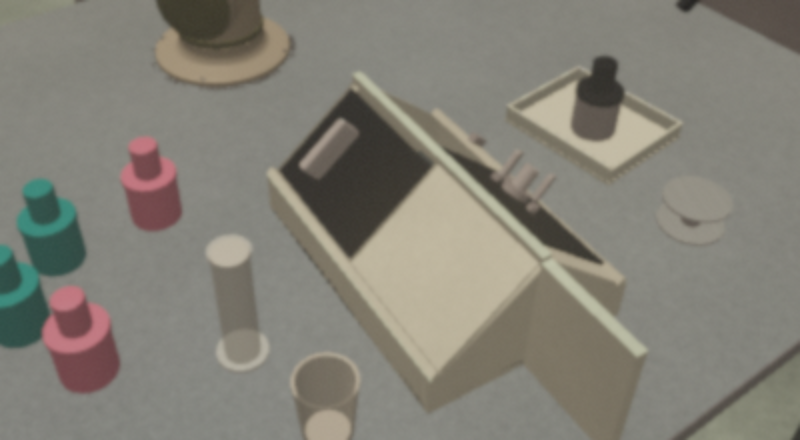

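The scene view shows the tank upright in the tray (crop (598,100)), the outer door shut with its handle at (330,148), and the inner door open. The bystanders are where they started.

```bash
python3 -c "
from cell import ticket
print(ticket.close_job())"
```

```text
the job is handed in; nothing more can be done
None
```

The tank went through the hatch and now stands upright and released in the white tray. I handed the job in at about 33 s of the 72 s allowed; no verdict was reported.

**What I did:**
- I gripped the steel tank by its cap and stood it in the chamber at about hatch (-0.010, 0.00).
- I slid the outer door shut until its stop pushed back with about 41 N.
- I squeezed the latch tabs to about 43 mm, turned the latch 0.95 rad, and slid the inner door open about 0.16 m.
- I took the tank out on that side and set it in the tray.

**Last checks:**
- **Tank:** it is at about (0.525, 0.348), within about 7 mm of the tray's measured centre, with its underside reading 6–7 mm above the bench (the tray floor is 5 mm). It looks upright in the picture, and the gripper is clear of it.
- **Outer door:** close up, right after shutting, the handle was at hatch x -0.030, which is fully shut. The last pictures from further away read about -0.0285, which is within their error.
- **Bystanders:** the graduate, beaker and reel read within about 8 mm of where they started, which is about the spread of the measurements.

**What went wrong or disagreed:**
- While I lowered the tank in the chamber, the wrist force briefly reached 49 N. The moments pointed to the tank's foot pressing on the floor, not the gripper's body touching something. I backed off at once and the tank stood correctly afterwards.
- The network gave one false "tank" inside the chamber in the last top view. The pictures show nothing there.

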